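Seal a batch of herb jars with a jog-lever cap sealer

TASK

Stand all the capped jars from the cork mat upright on the sealer's pulled-out shuttle, slide the shuttle fully home under the sealing head, then give two sealing pulses: tilt the jog lever fully to its green side, hold it about two seconds, let it spring back to centre, and do the same once more. Then pull the shuttle fully out again and stand every jar upright in the turquoise tray. Work the lever only while the shuttle is fully home with all jars on it, never tilt it to the red side, and leave the stapler and the brass mortar alone.

Things in the scene. Friction and masses are not known exactly. Their poses are not given: they have to be found in the camera images.
- jar1: Small closed jar, a cylinder 44 mm across and 50 mm tall (amber with a paper band, the top 13 mm a white cap), about 90 g. Origin: centre of the underside; z up through the cap. Two to four such jars (jar1 to jar4) are present, on the cork mat at first; absent ones read None. Jars may be nudged 2 to 4 cm at some moment.
- jar2: Small closed jar, a cylinder 44 mm across and 50 mm tall (amber with a paper band, the top 13 mm a white cap), about 90 g. Origin: centre of the underside; z up through the cap. Two to four such jars (jar1 to jar4) are present, on the cork mat at first; absent ones read None. Jars may be nudged 2 to 4 cm at some moment.
- jar3: Small closed jar, a cylinder 44 mm across and 50 mm tall (amber with a paper band, the top 13 mm a white cap), about 90 g. Origin: centre of the underside; z up through the cap. Two to four such jars (jar1 to jar4) are present, on the cork mat at first; absent ones read None. Jars may be nudged 2 to 4 cm at some moment.
- jar4: Small closed jar, a cylinder 44 mm across and 50 mm tall (amber with a paper band, the top 13 mm a white cap), about 90 g. Origin: centre of the underside; z up through the cap. Two to four such jars (jar1 to jar4) are present, on the cork mat at first; absent ones read None. Jars may be nudged 2 to 4 cm at some moment.
- deck (a point): Centre of the shuttle's flat steel deck, top face, 12 mm above the counter; moves with the shuttle. x: sliding direction, into the sealer, away from the robot; y left; z up. Free deck x = -60 to 52 mm, y = +-128 mm. Four blue spots, 48 mm across, at x = 0, y = -87, -29, 29, 87 mm; a jar may stand anywhere with its axis in x -45 to 40 mm, y +-115 mm. Lips: far edge 12 mm high, sides 6 mm; front open.
- grip (a point): Grasp point of the shuttle's upright black handle: a post 16 mm wide (y) and 20 mm deep (x), top 12 mm above this point, standing free down to 12 mm above the counter; 130 mm in front (-x) of the deck centre. Axes as for deck. Pinch it from above across y.
- shuttle (a joint): Travel of the shuttle along its guide, m: 0 = pulled fully out (within 15 mm counts as out), 0.17 = fully home against its stop under the head (0.16 counts as home). Stays where it is left; about 2 N of drag.
- sealer: The cap sealer, fixed: grey side walls (inner faces y = +-145 mm) carry a white housing 318 mm wide (y), x = -65 to 85 mm, 100 to 150 mm above the counter; orange sealing head below it, underside at 78 mm when raised. Origin: on the counter below the middle of the head, where the deck centre comes at home. x: away from the robot. At home the handle stands 65 mm in front of the housing.
- jog_knob (a point): Centre of the yellow ball knob (26 mm across) of the jog lever, 70 mm above the lever's pivot (11 mm thick steel stem below it), standing on the black pod on top of the housing; when centred it is 85 mm above the top of the housing and 63 mm above the pod. It moves with the lever.
- pod_top (a point): Top centre of the black lever pod (50 mm by 96 mm, 22 mm high), 172 mm above the counter, fixed. y: towards the green dot, -y: towards the red dot (dots 18 mm across at +-36 mm); z up. The lever pivot lies 7 mm below this point and the lever tilts along the pod's y.
- jog (a joint): Tilt of the jog lever, rad: 0 = centred (upright), positive towards the green dot (lowers the sealing head up to 13 mm, still clear of the jars), negative towards the red dot; stops at +-0.5. A spring of about 0.5 N m/rad brings it back when let go (about 3 N at the knob for 0.4 rad). Beyond 0.3 counts as tilted over.
- tray_in (a point): Centre of the inner floor (about 4 mm above the counter) of the turquoise tray: inside 222 mm along x by 192 mm along y, rim 14 mm above the counter, walls 4 mm. Fixed; z up. It stands on one side of the sealer, the cork mat on the other; which is which changes.
- mat: Cork mat 230 mm (x) by 200 mm (y), 2 mm thick, fixed; the jars start on it. Origin: centre of the underside.
- stapler: Black stapler, 140 mm long (y), 35 mm wide, 60 mm high; loose. Leave alone.
- mortar: Small brass mortar (cup), 80 mm across, 75 mm high; loose. Leave alone.
Mind the look-alikes: they are no part of the job. Leave any blue look-alike of the jar1 alone.

How it is judged:
On the way, in this order (a step that is already met when the one before it is completed fails the run):
1. every jar stands on the pulled-out shuttle (x of jar1 in the frame of deck between -0.045 and 0.04 m and y of jar1 in the frame of deck between -0.115 and 0.115 m and z of jar1 in the frame of deck between -0.004 and 0.006 m and angle between each of jar1, jar2, jar3, jar4's own z axis and vertical below 0.15 rad and x of jar2 in the frame of deck between -0.045 and 0.04 m and y of jar2 in the frame of deck between -0.115 and 0.115 m and z of jar2 in the frame of deck between -0.004 and 0.006 m and x of jar3 in the frame of deck between -0.045 and 0.04 m and y of jar3 in the frame of deck between -0.115 and 0.115 m and z of jar3 in the frame of deck between -0.004 and 0.006 m and x of jar4 in the frame of deck between -0.045 and 0.04 m and y of jar4 in the frame of deck between -0.115 and 0.115 m and z of jar4 in the frame of deck between -0.004 and 0.006 m and value of joint shuttle below 0.015 m and contact force between the fingers and jar1 below 0.3 N and contact force between the fingers and jar2 below 0.3 N and contact force between the fingers and jar3 below 0.3 N and contact force between the fingers and jar4 below 0.3 N), for 0.2 s.
2. shuttle fully home with every jar standing on it, lever centred (x of jar1 in the frame of deck between -0.045 and 0.04 m and y of jar1 in the frame of deck between -0.115 and 0.115 m and z of jar1 in the frame of deck between -0.004 and 0.006 m and angle between each of jar1, jar2, jar3, jar4's own z axis and vertical below 0.15 rad and x of jar2 in the frame of deck between -0.045 and 0.04 m and y of jar2 in the frame of deck between -0.115 and 0.115 m and z of jar2 in the frame of deck between -0.004 and 0.006 m and x of jar3 in the frame of deck between -0.045 and 0.04 m and y of jar3 in the frame of deck between -0.115 and 0.115 m and z of jar3 in the frame of deck between -0.004 and 0.006 m and x of jar4 in the frame of deck between -0.045 and 0.04 m and y of jar4 in the frame of deck between -0.115 and 0.115 m and z of jar4 in the frame of deck between -0.004 and 0.006 m and value of joint shuttle above 0.16 m and value of joint jog between -0.1 and 0.1 rad), for 0.2 s.
3. first pulse: lever held over to the green side (beyond 0.3 rad for 1.5 s) with the shuttle fully home and every jar on it (value of joint jog above 0.3 rad and value of joint shuttle above 0.16 m and x of jar1 in the frame of deck between -0.045 and 0.04 m and y of jar1 in the frame of deck between -0.115 and 0.115 m and z of jar1 in the frame of deck between -0.004 and 0.006 m and angle between each of jar1, jar2, jar3, jar4's own z axis and vertical below 0.15 rad and x of jar2 in the frame of deck between -0.045 and 0.04 m and y of jar2 in the frame of deck between -0.115 and 0.115 m and z of jar2 in the frame of deck between -0.004 and 0.006 m and x of jar3 in the frame of deck between -0.045 and 0.04 m and y of jar3 in the frame of deck between -0.115 and 0.115 m and z of jar3 in the frame of deck between -0.004 and 0.006 m and x of jar4 in the frame of deck between -0.045 and 0.04 m and y of jar4 in the frame of deck between -0.115 and 0.115 m and z of jar4 in the frame of deck between -0.004 and 0.006 m), for 1.5 s.
4. lever back at centre after the first pulse, shuttle still home (value of joint jog between -0.1 and 0.1 rad and value of joint shuttle above 0.16 m), for 0.3 s.
5. second pulse: lever held over to the green side (beyond 0.3 rad for 1.5 s) with the shuttle fully home and every jar on it (all of step 3), for 1.5 s.
6. lever back at centre after the second pulse, shuttle still home (all of step 4), for 0.3 s.
7. shuttle pulled fully out again (value of joint shuttle below 0.015 m), for 0.1 s.
At the end, for the whole second after the job is handed in: Every jar stands upright and still on the floor of the turquoise tray (axis at least about 10 mm inside its walls), the shuttle is pulled out to within 15 mm and the lever is centred within 0.1 rad (x of jar1 in the frame of tray_in between -0.1 and 0.1 m and y of jar1 in the frame of tray_in between -0.085 and 0.085 m and z of jar1 in the frame of tray_in between -0.004 and 0.006 m and angle between each of jar1, jar2, jar3, jar4's own z axis and vertical below 0.15 rad and linear speed of each of jar1, jar2, jar3, jar4 below 0.02 m/s and x of jar2 in the frame of tray_in between -0.1 and 0.1 m and y of jar2 in the frame of tray_in between -0.085 and 0.085 m and z of jar2 in the frame of tray_in between -0.004 and 0.006 m and x of jar3 in the frame of tray_in between -0.1 and 0.1 m and y of jar3 in the frame of tray_in between -0.085 and 0.085 m and z of jar3 in the frame of tray_in between -0.004 and 0.006 m and x of jar4 in the frame of tray_in between -0.1 and 0.1 m and y of jar4 in the frame of tray_in between -0.085 and 0.085 m and z of jar4 in the frame of tray_in between -0.004 and 0.006 m and value of joint shuttle below 0.015 m and value of joint jog between -0.1 and 0.1 rad); the robot touches nothing.
It fails at once if lever tilted to the red side (beyond 0.2 rad) (value of joint jog below -0.2 rad).
It fails at once if lever tilted to the green side (beyond 0.2 rad) while the shuttle is not home (value of joint jog above 0.2 rad and value of joint shuttle below 0.15 m).
It fails at once if stapler or mortar moved by more than 25 mm (distance of any of stapler, mortar from where it was at the start of the episode above 0.025 m).
Of jar1, jar2, jar3, jar4 only 2 to 4 are there at a start; the rules pass over those that are not, and their reading is None.
At some moment in a run one of jar1, jar2, jar3, jar4 may be knocked a few centimetres aside while the robot is not near it.
It also fails if it takes over 210 s, if anything falls off the work surface, if the arm or the gripper's body presses on something with over 40 N, if the wrist force passes 120 N, or if a joint passes its speed limit or range.

ROBOT

A 6-joint arm with a two-finger parallel gripper is mounted at the origin on the work surface. World frame = base frame: x ahead of the robot, y to its left, z up, the work surface at z = 0. Lengths are in m, angles in rad, forces in N, time in s.
With the tool pointing down it reaches from about 0.35 to 0.775 m from the base axis. Payload 5.5 kg.
Tool frame: the origin (TCP) lies midway between the tips of the shut fingers; the grasp point (between the pads) lies 19 mm behind it; z points along the fingers, y is the line along which they close (so a half turn about z gives the same grasp; the last joint's range is limited). The gripper opens to 85 mm and grips with 20 to 120 N. Pads are 22 mm wide; open, the fingers measure 114 mm over their backs; the gripper's body (76 mm by 85 mm) begins 54 mm behind the grasp point. The pads swing forward as they close: fully open they stand 13 mm farther back than shut.
Start: joints at [1.068, 0.313, 0.046, 1.304, 0, 1.431], TCP at [0.204, 0.538, 0.231] pointing down, gripper open.
Joint ranges: [-2.76, 2.76], [-0.86, 1.69], [-1.03, 1.26], [-2.2, 2.34], [-1.47, 1.5], [-3.14, 3.14]. Speed limits (rad/s): [2.57, 2.57, 3.14, 3.14, 3.14, 3.14].

INTERFACE

Orientations are given as a unit quaternion [w, x, y, z].
In Python, from workcell import env gives the robot as it stands.
- The arm moves only by the tool move_arm, never from a script. Its argument "targets" is a list of rows, each a list of 3 entries, a list of its own where there are three numbers: the shift along the tool's x, y, z in mm, then the turn, a rotation vector about the tool's x, y, z in units of 10 degrees (1.0 is 10 degrees), then the closure, from -1 (fully open) to 1 (shut). In form: [[[dx, dy, dz], [ax, ay, az], gripper], ...]. A call has 1 to 5 rows; each row is the pose to reach, as a shift and turn from the pose commanded when the call began, along the tool's axes at that moment; what a row does not reach only later rows make up. A row lasts 1/8 s, in which the tool goes at most 62.5 mm and 10.7 degrees, less where a joint would pass 70% of its speed; a pose out of reach is approached as far as the arm can. A call with a gripper value outside its range is refused whole. The fingers move at their own pace and stop on an object; "squeeze" is the grip in N (left out, the last holds). Time passes only in rows, so rows that repeat a pose let the fingers close. It gives the time, the measured TCP pose, the force, the opening and the grip force at its end, in the units of the state.
- env.get_state(): the state, without advancing time (a new reading comes with each control period).
- env.read_camera(name): name is "scene" or "top"; returns a dict with "pixels" (420x560x3 uint8, red, green, blue), "fovy" (degrees; the focal length in pixels is half the picture's height over the tangent of half this angle, whatever the lens; pixels are square), "cx", "cy" (the principal point, pixels), "dist_coeffs" ([k1, k2, p1, p2, k3] as OpenCV has them; the pictures are not rectified), "extrinsics" (4x4, takes a point from world to camera coordinates). Camera axes: x right, y up, looking along -z (the intrinsics and any distortion apply to the point x, -y, -z); pixel columns grow to the right and rows downward; lengths in m; the calibration is good to about 2 mm. A picture is of the moment at which its call begins. There is no depth.
- env.hand_in(): hands the job in; it is judged then, once.
Trained networks look in a picture, given as the dict that the camera call returned (one of the last four; its "shot" number tells which), for a name from the list of things; names that differ only in an ending like _2 or _b are one class to them, and where a whole thing is asked for, a point or a joint stands for the part that bears it (a point fixed in the world has none). Each returns a list of dicts, best first, with "confidence" (0 to 1); they miss things now and then, are a little off and sometimes report something else, mostly with a low value. They report only what shows in the picture. A call takes as long as a camera call. They do not tell look-alikes from the thing itself.
- env.spot_in(thing, picture): "centre" ([x, y, z] in m, in world coordinates, good to about 4 mm: the middle of the surface that is visible of it).
- env.regions_of(thing, picture): "mask" (420x560 bool, what is visible of it).
- env.landmark_of(thing, picture): "centre" ([x, y, z] in m, in world coordinates, good to about 4 mm: a listed point, or the origin of a listed thing).
The state is a dict: "clock": time; "joint_pos": joint angles; "qvel": joint speeds; "tau": joint torques, N m; "tcp_pos": TCP position; "orientation": TCP orientation; "wrist_force": force on the tool from outside, world axes, zero at the start; "ft_torque": the same for the moment, N m; "finger_gap": finger opening in m; "grip_force": force on a finger pad.
Only numpy, scipy, OpenCV 4.12 (cv2) and the standard library are available. Lean on these libraries where they do the work, as an engineer would, in place of code of your own. Each camera call takes 0.05 s, during which the arm holds its last target. There are 200 camera calls.

## Working session

There is one attempt and no reset: what is moved stays moved. The work goes in short steps, Python scripts to look and compute and a tool call to move; the robot and the scene stay as the last step left them, time stands still between calls to the robot, and variables do not carry over. Pictures are saved under pics/ and viewed, at most 14 in all, crops included, and the job is handed in when it is done.

Besides the shell and the picture viewer there is one more tool, called after "Call:" as name(argument=value, ...), one argument or row to a line, values as JSON. move_arm: Moves the arm, as the interface text tells. Its arguments: {"type":"object","properties":{"targets":{"type":"array","items":{"type":"array"}},"squeeze":{"type":"number"}},"required":["targets"]}

```bash
ls; mkdir -p pics; python3 - <<'E'
from workcell import env
import cv2,numpy as np
s=env.get_state();print(s)
for n in("scene","top"):
    p=env.read_camera(n);cv2.imwrite(f"pics/{n}0.png",p["pixels"][...,::-1])
    print(n,p["fovy"],p["cx"],p["cy"],p["dist_coeffs"],np.round(p["extrinsics"],3).tolist())
    for t in["jar1","stapler","mortar","shuttle"]:
        print(t,[(np.round(d["centre"],3).tolist(),round(d["confidence"],2)) for d in env.spot_in(t,p)][:7])
    for t in["jar1","deck","grip","sealer","jog_knob","pod_top","tray_in","mat"]:
        print("L",t,[(np.round(d["centre"],3).tolist(),round(d["confidence"],2)) for d in env.landmark_of(t,p)][:7])
E
```

```text
pics
{'clock': 0.0, 'joint_pos': array([1.06837989e+00, 3.13973159e-01, 4.49614186e-02, 1.30358911e+00,
       2.54183365e-06, 1.43118345e+00]), 'qvel': array([-0.00053985,  0.00029269, -0.00085635, -0.00077808,  0.00127603,
        0.00124048]), 'tau': array([-8.21970571e-04, -4.80630898e+01,  2.98530489e+01,  1.96262891e-02,
       -2.08869592e-04, -1.98039413e-05]), 'tcp_pos': array([0.2038305 , 0.53710936, 0.23041718]), 'orientation': array([-2.85896078e-04,  1.80408459e-01,  9.83591365e-01, -8.55768915e-04]), 'wrist_force': array([-0.37775378,  0.12938594,  0.87817368]), 'ft_torque': array([-0.02403892, -0.01307942, -0.02403051]), 'grip_force': 0.0, 'finger_gap': 0.08519487427805462}
scene 48.75175087320915 283.02696097414406 207.6040044828383 [-0.15862814  0.          0.          0.          0.        ] [[-0.404, 0.915, -0.006, 0.226], [-0.743, -0.325, 0.585, 0.315], [0.533, 0.241, 0.811, -1.47], [0.0, 0.0, 0.0, 1.0]]
jar1 [([0.342, 0.277, 0.046], 0.88), ([0.463, 0.301, 0.05], 0.77), ([0.571, 0.312, 0.051], 0.58), ([0.451, 0.189, 0.046], 0.57), ([0.696, 0.307, 0.043], 0.57), ([
[... 1098 characters left out ...]
0.051], 0.63), ([0.332, 0.271, 0.048], 0.62)]
stapler [([0.712, -0.295, 0.046], 0.58), ([0.714, 0.314, 0.042], 0.38)]
mortar [([0.713, 0.311, 0.039], 0.63)]
shuttle [([0.564, 0.038, 0.008], 0.64)]
L jar1 [([0.33, 0.273, -0.0], 0.8), ([0.561, 0.319, -0.002], 0.78), ([0.438, 0.19, -0.001], 0.77), ([0.56, 0.399, 0.003], 0.63)]
L deck [([0.569, 0.037, 0.01], 0.8)]
L grip [([0.435, 0.045, 0.051], 0.66), ([0.498, -0.354, 0.001], 0.61)]
L sealer [([0.738, 0.03, -0.002], 0.57)]
L jog_knob [([0.713, 0.066, 0.235], 0.53), ([0.438, 0.044, 0.05], 0.43)]
L pod_top [([0.713, 0.068, 0.173], 0.89)]
L tray_in [([0.498, -0.348, 0.002], 0.71), ([0.448, 0.302, 0.001], 0.19)]
L mat [([0.512, 0.354, -0.0], 0.78)]
```

View pics/scene0.png

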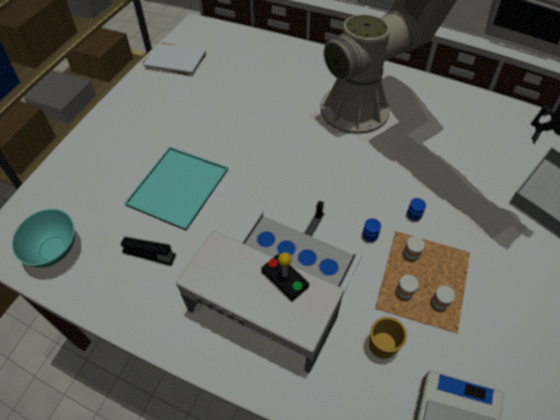

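View pics/top0.png

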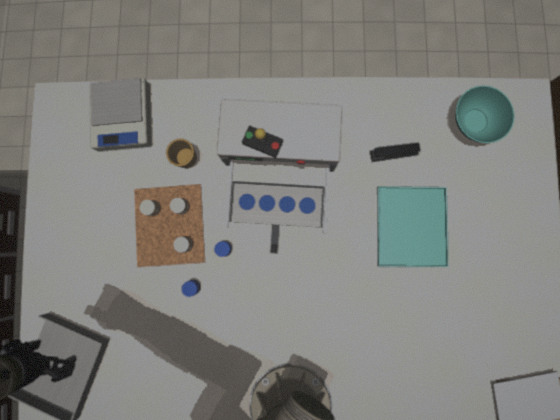

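Scene: the three white-capped jars stand on the cork mat (top view (148,207), (178,205), (182,244)). Look-alikes are two blue jars at (222,249) and (190,288), a turquoise bowl at (484,116), and the blue spots. The tray is at (412,227), and the pod is turned, with green at (250,135) and red at (275,146). I choose the three white caps on the cork.

```bash
cat > h.py <<'E'
from workcell import env
import cv2,numpy as np
def K(p):
    f=p["pixels"].shape[0]/2/np.tan(np.radians(p["fovy"])/2)
    return np.array([[f,0,p["cx"]],[0,f,p["cy"]],[0,0,1]])
def ray(p,uv,z):
    n=cv2.undistortPoints(np.array([[uv]],float),K(p),np.array(p["dist_coeffs"]))[0,0]
    E=np.array(p["extrinsics"]);R,t=E[:3,:3],E[:3,3]
    c=-R.T@t;d=R.T@np.array([n[0],-n[1],-1]);return c+d*(z-c[2])/d[2]
def pix(p,X):
    E=np.array(p["extrinsics"]);c=E[:3,:3]@np.array(X,float)+E[:3,3];c=c*[1,-1,-1]
    return cv2.projectPoints(c[None],np.zeros(3),np.zeros(3),K(p),np.array(p["dist_coeffs"]))[0][0,0]
def blobs(p,lo,hi,amin,amax):
    h=cv2.cvtColor(p["pixels"],cv2.COLOR_RGB2HSV);m=cv2.inRange(h,np.array(lo),np.array(hi))
    n,l,s,c=cv2.connectedComponentsWithStats(m)
    return [(c[i],s[i,4]) for i in range(1,n) if amin<=s[i,4]<=amax]
def jars(p,ztop,box):
    "white cap tops at height ztop inside world box x0,x1,y0,y1"
    o=[]
    for c,a in blobs(p,(0,0,115),(180,60,255),60,600):
        w=ray(p,c,ztop)
        if box[0]<w[0]<box[1] and box[2]<w[1]<box[3]:o.append((np.round(w[:2],4).tolist(),int(a),np.round(c).tolist()))
    return o
def net(p,t="jar1",k="landmark_of"):
    return [(np.round(d["centre"],3).tolist(),round(d["confidence"],2)) for d in getattr(env,k)(t,p)]
def tool():
    s=env.get_state();q=s["orientation"];w,x,y,z=q
    ty=np.array([2*(x*y-w*z),1-2*(x*x+z*z),2*(y*z+w*x)])
    return s["tcp_pos"],np.degrees(np.arctan2(ty[1],ty[0])),s
E
python3 - <<'E'
from h import *
p=env.read_camera("top")
print("jars",jars(p,.052,(.3,.7,.2,.5)))
for c,a in blobs(p,(105,120,60),(130,255,255),80,500): print("blue",c.round(1),a,ray(p,c,.012).round(4))
for n,lo,hi in(("green",(50,120,60),(75,255,255)),("red",(0,150,80),(6,255,255)),("yel",(20,150,120),(32,255,255))):
    for c,a in blobs(p,lo,hi,15,300): print(n,c.round(1),a,ray(p,c,.172 if n!="yel" else .235).round(4))
q=env.read_camera("scene")
print("jarsS",jars(q,.052,(.3,.7,.2,.5)))
for n,lo,hi in(("green",(50,120,60),(75,255,255)),("red",(0,150,80),(6,255,255)),("yel",(20,150,120),(32,255,255))):
    for c,a in blobs(q,lo,hi,15,300): print(n,c.round(1),a,ray(q,c,.172 if n!="yel" else .235).round(4))
a=cv2.resize(p["pixels"][180:300,125:265],None,fx=4,fy=4);b=cv2.resize(p["pixels"][110:170,215:345],None,fx=4,fy=4)
cv2.imwrite("pics/c1.png",np.vstack([a[:,:520],b])[:600*2:,:,::-1][:720]if 0 else a[...,::-1]);cv2.imwrite("pics/c2.png",b[...,::-1])
E
```

```text
jars [([0.5596, 0.3161], 187, [177.0, 205.0]), ([0.5542, 0.4029], 184, [146.0, 207.0]), ([0.4502, 0.3033], 197, [180.0, 244.0])]
blue [127.2 137.7] 180 [0.7654 0.4834 0.012 ]
blue [246.6 201.4] 158 [0.573  0.1244 0.012 ]
blue [266.6 202.5] 162 [0.5696 0.0666 0.012 ]
blue [286.6 203.9] 163 [0.5655 0.0089 0.012 ]
blue [306.7 205. ] 160 [ 0.562  -0.0489  0.012 ]
blue [222.1 248.5] 164 [0.438  0.1936 0.012 ]
blue [189.4 288.3] 164 [0.3248 0.2865 0.012 ]
red [275.  145.4] 17 [0.6973 0.0362 0.172 ]
jarsS [([0.5586, 0.3178], 239, [409.0, 282.0]), ([0.5535, 0.4049], 245, [445.0, 294.0])]
green [297.  285.3] 72 [0.7225 0.1038 0.172 ]
red [272.7 262.5] 55 [0.6947 0.0379 0.172 ]
yel [284.5 257.3] 69 [0.7063 0.0697 0.235 ]
yel [383.8 341.8] 261 [0.7925 0.2956 0.235 ]
```

View pics/c1.png

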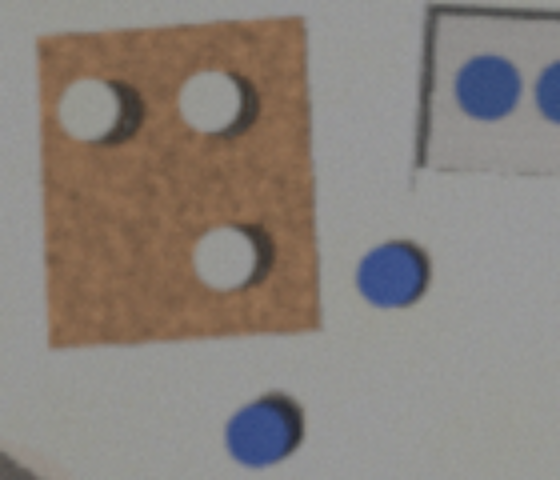

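The crop shows three white caps on the cork and two all-blue look-alikes off the mat (crop (390,275) and (265,430)), which I leave alone.

Call:
move_arm(
  targets=[
    [[-60, -12, 12], [0, 0, 1.05], -1],
    [[-120, -23, 24], [0, 0, 2.1], -1],
    [[-180, -35, 36], [0, 0, 3.1], -1],
    [[-240, -46, 48], [0, 0, 4.2], -1],
    [[-300, -58, 60], [0, 0, 5.2], -1],
  ],
  squeeze=30,
)

```text
clock: 2.02
tcp_pos: [0.4656, 0.3758, 0.1711]
orientation: [0.0, 0.596, 0.803, 0.0]
wrist_force: [0.5, 0.7, -0.3]
finger_gap: 0.0852
grip_force: 0.0
```

```bash
cat >> h.py <<'E'
def go(x,y,z,yaw):
    "tool shift (mm) and az (10deg units) to world TCP target with tool-y angle yaw"
    t,a,s=tool();r=np.radians(a);d=np.array([x,y,z])-t
    ty=np.array([np.cos(r),np.sin(r)]);tx=np.array([-ty[1]*-1*-1,ty[0]])
    tx=np.array([-np.sin(r),np.cos(r)])
    da=(a-yaw+180)%360-180
    print("at",t.round(4),"yaw",round(a,1),"-> shift",np.round([1e3*d[:2]@tx,1e3*d[:2]@ty,-1e3*d[2]],1),"az",round(da/10,2),"t",round(s["clock"],2),"gap",round(s["finger_gap"],4),"j6",s["joint_pos"][5].round(2))
E
python3 -c "
from h import *
print(env.get_state()['orientation']);go(.5597,.317,.12,-3.6)"
```

```text
[4.76939604e-05 5.95684822e-01 8.03218165e-01 4.11876854e-04]
at [0.4656 0.3758 0.1711] yaw 16.9 -> shift [-83.6  72.9  51.1] az 2.05 t 2.02 gap 0.0852 j6 1.82
```

Call:
move_arm(
  targets=[
    [[-42, 36, 25], [0, 0, 1.0], -1],
    [[-84, 73, 51], [0, 0, 2.05], -1],
    [[-84, 73, 51], [0, 0, 2.05], -1],
  ],
)

```text
clock: 2.4
tcp_pos: [0.5605, 0.315, 0.1171]
orientation: [-0.0, 0.729, 0.684, -0.002]
wrist_force: [-1.7, -0.0, -0.3]
finger_gap: 0.0854
grip_force: 0.0
```

```bash
python3 -c "
from h import *
p=env.read_camera('scene');print(jars(p,.052,(.3,.7,.15,.5)),net(p))
go(.5597,.317,.017,-3.6)"
```

```text
[([0.3811, 0.2594], 345, [405.0, 216.0]), ([0.5538, 0.4047], 255, [445.0, 294.0])] [([0.559, 0.403, 0.003], 0.86), ([0.44, 0.191, -0.004], 0.75), ([0.327, 0.278, -0.001], 0.74), ([0.562, 0.315, 0.001], 0.66), ([0.452, 0.31, 0.002], 0.63)]
at [0.5584 0.3177 0.1196] yaw -3.3 -> shift [ -0.6   1.4 102.6] az 0.03 t 2.5 gap 0.0853 j6 2.02
```

Call:
move_arm(
  targets=[
    [[0, 1, 40], [0, 0, 0], -1],
    [[0, 1, 80], [0, 0, 0], -1],
    [[0, 1, 108], [0, 0, 0], -1],
    [[0, 1, 108], [0, 0, 0], 1],
    [[0, 1, 108], [0, 0, 0], 1],
  ],
  squeeze=30,
)

```text
clock: 3.12
tcp_pos: [0.5599, 0.3196, 0.0143]
orientation: [0.0, 0.726, 0.687, 0.001]
wrist_force: [0.1, 0.5, -1.0]
finger_gap: 0.0513
grip_force: 0.0
```

Call:
move_arm(
  targets=[
    [[0, 0, 0], [0, 0, 0], 1],
    [[0, 0, 0], [0, 0, 0], 1],
    [[0, 0, 0], [0, 0, 0], 1],
  ],
)

```text
clock: 3.5
tcp_pos: [0.5608, 0.3194, 0.0148]
orientation: [0.0, 0.727, 0.687, 0.002]
wrist_force: [-1.6, 1.7, 6.5]
finger_gap: 0.0432
grip_force: 31.2
```

Call:
move_arm(
  targets=[
    [[0, 0, -40], [0, 0, 0], 1],
    [[0, 0, -80], [0, 0, 0], 1],
    [[0, 0, -80], [0, 0, 0], 1],
  ],
)

```text
clock: 3.88
tcp_pos: [0.5624, 0.3193, 0.097]
orientation: [0.001, 0.727, 0.687, 0.004]
wrist_force: [-0.1, -0.8, -0.4]
finger_gap: 0.0432
grip_force: 31.1
```

```bash
python3 -c "
from h import *
go(.5655,.0089,.09,-3.6)"
```

```text
at [0.5624 0.3193 0.097 ] yaw -3.3 -> shift [-309.7   20.9    7. ] az 0.03 t 3.88 gap 0.0432 j6 2.02
```

Call:
move_arm(
  targets=[
    [[-55, 4, 0], [0, 0, 0], 1],
    [[-115, 8, 0], [0, 0, 0], 1],
    [[-177, 12, 0], [0, 0, 0], 1],
    [[-237, 16, 0], [0, 0, 0], 1],
    [[-295, 20, 0], [0, 0, 0], 1],
  ],
)

```text
clock: 4.5
tcp_pos: [0.5618, 0.0206, 0.0916]
orientation: [-0.0, 0.727, 0.686, -0.0]
wrist_force: [1.6, 0.6, -0.8]
finger_gap: 0.0432
grip_force: 31.1
```

Call:
move_arm(
  targets=[
    [[-15, 1, 5], [0, 0, 0], 1],
    [[-15, 1, 5], [0, 0, 0], 1],
    [[-15, 1, 5], [0, 0, 0], 1],
  ],
)

```text
clock: 4.88
tcp_pos: [0.5623, 0.0089, 0.0869]
orientation: [-0.001, 0.727, 0.687, -0.0]
wrist_force: [0.8, -0.4, -1.2]
finger_gap: 0.0429
grip_force: 31.1
```

```bash
python3 -c "
from h import *
go(.5655,.0089,.0265,-3.6)
p=env.read_camera('scene');cv2.imwrite('pics/s1.png',cv2.resize(p['pixels'][150:350,200:480,::-1],None,fx=2.5,fy=2.5))"
```

```text
at [0.5623 0.0089 0.0869] yaw -3.2 -> shift [ 0.2  3.2 60.4] az 0.04 t 4.88 gap 0.0429 j6 1.5
```

View pics/s1.png

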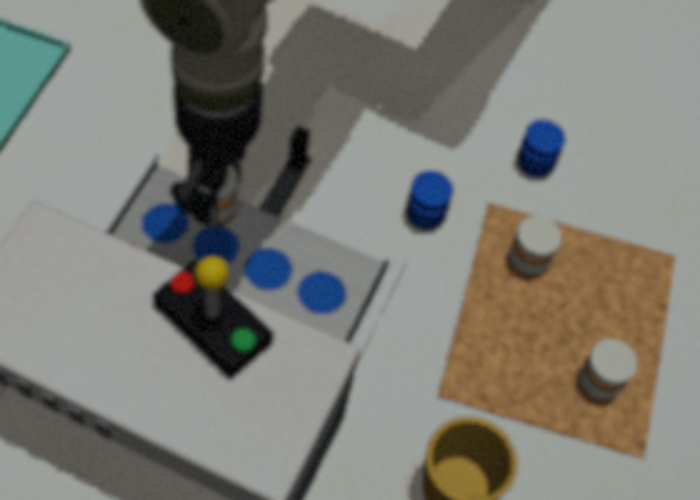

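The jar is held upright above the third spot (crop (215,190)); the other two remain on the mat.

Call:
move_arm(
  targets=[
    [[0, 2, 30], [0, 0, 0], 1],
    [[0, 2, 52], [0, 0, 0], 1],
    [[0, 2, 60], [0, 0, 0], 1],
    [[0, 2, 62], [0, 0, 0], 1],
    [[0, 2, 62], [0, 0, 0], 1],
  ],
)

```text
clock: 5.55
tcp_pos: [0.5654, 0.0078, 0.026]
orientation: [0.0, 0.727, 0.687, 0.0]
wrist_force: [-0.2, -0.8, 0.3]
finger_gap: 0.0438
grip_force: 31.1
```

Call:
move_arm(
  targets=[
    [[0, 0, 0], [0, 0, 0], -1],
    [[0, 0, 0], [0, 0, 0], -1],
    [[0, 0, 0], [0, 0, 0], -1],
    [[0, 0, -40], [0, 0, 0], -1],
    [[0, 0, -85], [0, 0, 0], -1],
  ],
)

```text
clock: 6.18
tcp_pos: [0.5639, 0.0074, 0.1105]
orientation: [-0.001, 0.727, 0.686, -0.001]
wrist_force: [0.7, -0.3, -0.8]
finger_gap: 0.0854
grip_force: 0.0
```

```bash
python3 -c "
from h import *
p=env.read_camera('scene');print(jars(p,.052,(.3,.7,.15,.5)),jars(p,.062,(.45,.7,-.15,.2)),net(p))
go(.5538,.404,.12,-3.6)"
```

```text
[([0.5539, 0.4046], 255, [445.0, 294.0])] [] [([0.439, 0.19, -0.003], 0.96), ([0.451, 0.305, 0.0], 0.95), ([0.558, 0.403, 0.003], 0.88), ([0.563, 0.003, 0.013], 0.62), ([0.33, 0.278, -0.0], 0.62)]
at [0.5683 0.0069 0.1157] yaw -3.3 -> shift [395.6 -37.3  -4.3] az 0.03 t 6.28 gap 0.0853 j6 1.5
```

Call:
move_arm(
  targets=[
    [[55, -5, 0], [0, 0, 0], -1],
    [[115, -10, 0], [0, 0, 0], -1],
    [[177, -16, 0], [0, 0, 0], -1],
    [[239, -22, 0], [0, 0, 0], -1],
    [[300, -28, 0], [0, 0, 0], -1],
  ],
)

```text
clock: 6.9
tcp_pos: [0.5536, 0.3104, 0.1098]
orientation: [0.0, 0.727, 0.686, -0.0]
wrist_force: [1.0, 0.4, -0.2]
finger_gap: 0.0854
grip_force: 0.0
```

Call:
move_arm(
  targets=[
    [[55, -5, 0], [0, 0, 0], -1],
    [[96, -8, 0], [0, 0, 0], -1],
    [[96, -8, 0], [0, 0, 0], -1],
  ],
)

```text
clock: 7.28
tcp_pos: [0.5505, 0.4078, 0.1092]
orientation: [-0.0, 0.726, 0.688, -0.0]
wrist_force: [-0.2, -0.6, 0.4]
finger_gap: 0.0853
grip_force: 0.0
```

```bash
python3 -c "
from h import *
p=env.read_camera('scene');print(jars(p,.052,(.3,.7,.15,.5)),jars(p,.062,(.45,.7,-.15,.2)),net(p))
go(.5555,.404,.014,-3.6)"
```

```text
[] [] [([0.556, 0.402, 0.001], 0.95), ([0.452, 0.306, -0.002], 0.88), ([0.328, 0.279, 0.0], 0.86), ([0.438, 0.189, -0.001], 0.68), ([0.564, 0.002, 0.015], 0.57)]
at [0.5509 0.4047 0.1094] yaw -3.2 -> shift [-0.5  4.6 95.4] az 0.04 t 7.38 gap 0.0856 j6 2.14
```

Call:
move_arm(
  targets=[
    [[0, 4, 40], [0, 0, 0], -1],
    [[0, 4, 80], [0, 0, 0], -1],
    [[0, 4, 96], [0, 0, 0], -1],
    [[0, 4, 96], [0, 0, 0], 1],
    [[0, 4, 96], [0, 0, 0], 1],
  ],
)

```text
clock: 8.0
tcp_pos: [0.5568, 0.4048, 0.0162]
orientation: [0.0, 0.727, 0.686, 0.001]
wrist_force: [0.4, 0.7, -0.3]
finger_gap: 0.0518
grip_force: 0.0
```

Call:
move_arm(
  targets=[
    [[0, 0, 0], [0, 0, 0], 1],
    [[0, 0, 0], [0, 0, 0], 1],
    [[0, 0, 0], [0, 0, 0], 1],
    [[0, 0, -40], [0, 0, 0], 1],
    [[0, 0, -80], [0, 0, 0], 1],
  ],
)

```text
clock: 8.62
tcp_pos: [0.555, 0.4045, 0.095]
orientation: [-0.0, 0.727, 0.687, -0.001]
wrist_force: [0.5, 1.2, -0.4]
finger_gap: 0.0435
grip_force: 30.8
```

```bash
python3 -c "
from h import *
go(.569,.0666,.09,-3.6)"
```

```text
at [0.555  0.4045 0.095 ] yaw -3.3 -> shift [-336.5   33.3    5. ] az 0.03 t 8.62 gap 0.0435 j6 2.14
```

Call:
move_arm(
  targets=[
    [[-55, 5, 0], [0, 0, 0], 1],
    [[-115, 11, 0], [0, 0, 0], 1],
    [[-177, 17, 0], [0, 0, 0], 1],
    [[-237, 23, 0], [0, 0, 0], 1],
    [[-295, 29, 0], [0, 0, 0], 1],
  ],
)

```text
clock: 9.25
tcp_pos: [0.5676, 0.1067, 0.0949]
orientation: [0.0, 0.727, 0.687, 0.001]
wrist_force: [0.5, -0.2, -0.7]
finger_gap: 0.0438
grip_force: 30.8
```

Call:
move_arm(
  targets=[
    [[-41, 4, 5], [0, 0, 0], 1],
    [[-41, 4, 5], [0, 0, 0], 1],
    [[-41, 4, 5], [0, 0, 0], 1],
  ],
)

```text
clock: 9.62
tcp_pos: [0.5693, 0.0675, 0.0896]
orientation: [-0.0, 0.727, 0.686, 0.0]
wrist_force: [0.5, 1.2, -0.4]
finger_gap: 0.0433
grip_force: 30.8
```

```bash
python3 -c "
from h import *
p=env.read_camera('scene');print(net(p))
go(.569,.0666,.0265,-3.6)"
```

```text
[([0.439, 0.188, -0.002], 0.95), ([0.329, 0.278, 0.001], 0.81), ([0.451, 0.306, 0.001], 0.77), ([0.566, -0.0, 0.012], 0.74), ([0.571, 0.067, 0.073], 0.72)]
at [0.5692 0.0684 0.0895] yaw -3.2 -> shift [-1.8 -0.1 63. ] az 0.04 t 9.72 gap 0.0432 j6 1.61
```

Call:
move_arm(
  targets=[
    [[0, 0, 30], [0, 0, 0], 1],
    [[0, 0, 52], [0, 0, 0], 1],
    [[0, 0, 61], [0, 0, 0], 1],
    [[0, 0, 63], [0, 0, 0], 1],
    [[0, 0, 63], [0, 0, 0], 1],
  ],
)

```text
clock: 10.35
tcp_pos: [0.5698, 0.0678, 0.0269]
orientation: [0.0, 0.727, 0.687, 0.0]
wrist_force: [-0.5, -0.5, -0.6]
finger_gap: 0.0429
grip_force: 30.9
```

Call:
move_arm(
  targets=[
    [[0, 0, 0], [0, 0, 0], -1],
    [[0, 0, 0], [0, 0, 0], -1],
    [[0, 0, 0], [0, 0, 0], -1],
    [[0, 0, -40], [0, 0, 0], -1],
    [[0, 0, -85], [0, 0, 0], -1],
  ],
)

```text
clock: 10.98
tcp_pos: [0.5683, 0.0672, 0.1114]
orientation: [-0.001, 0.727, 0.686, -0.001]
wrist_force: [0.7, 0.1, -0.1]
finger_gap: 0.0857
grip_force: 0.0
```

```bash
python3 -c "
from h import *
p=env.read_camera('scene');print(net(p))
go(.4505,.3045,.11,-3.6)"
```

```text
[([0.437, 0.188, -0.004], 0.84), ([0.565, 0.004, 0.014], 0.82), ([0.328, 0.279, -0.0], 0.82), ([0.451, 0.304, 0.0], 0.62), ([0.571, 0.064, 0.01], 0.58)]
at [0.5728 0.0672 0.1166] yaw -3.3 -> shift [ 229.9 -135.7    6.6] az 0.03 t 11.07 gap 0.0857 j6 1.61
```

Call:
move_arm(
  targets=[
    [[50, -29, 0], [0, 0, 0], -1],
    [[100, -58, 0], [0, 0, 0], -1],
    [[150, -87, 0], [0, 0, 0], -1],
    [[200, -116, 0], [0, 0, 0], -1],
    [[230, -134, 0], [0, 0, 0], -1],
  ],
)

```text
clock: 11.7
tcp_pos: [0.4469, 0.3064, 0.1108]
orientation: [-0.0, 0.726, 0.687, -0.0]
wrist_force: [-0.7, -0.4, -0.2]
finger_gap: 0.0855
grip_force: 0.0
```

Call:
move_arm(
  targets=[
    [[0, 0, 0], [0, 0, 0], -1],
    [[0, 0, 0], [0, 0, 0], -1],
  ],
)

```text
clock: 11.95
tcp_pos: [0.4486, 0.3042, 0.1109]
orientation: [0.0, 0.727, 0.687, -0.0]
wrist_force: [0.1, -0.9, 0.9]
finger_gap: 0.0856
grip_force: 0.0
```

```bash
python3 -c "
from h import *
p=env.read_camera('scene');print(net(p))
go(.4505,.3045,.014,-3.6)"
```

```text
[([0.567, 0.002, 0.011], 0.92), ([0.451, 0.305, 0.002], 0.89), ([0.327, 0.278, 0.001], 0.82), ([0.573, 0.069, 0.012], 0.76), ([0.438, 0.189, -0.002], 0.73)]
at [0.4491 0.3036 0.1111] yaw -3.4 -> shift [ 0.9  1.3 97.1] az 0.02 t 12.05 gap 0.0854 j6 2.08
```

Call:
move_arm(
  targets=[
    [[1, 2, 40], [0, 0, 0], -1],
    [[1, 2, 80], [0, 0, 0], -1],
    [[1, 2, 97], [0, 0, 0], -1],
    [[1, 2, 97], [0, 0, 0], 1],
    [[1, 2, 97], [0, 0, 0], 1],
  ],
)

```text
clock: 12.68
tcp_pos: [0.4518, 0.3051, 0.0151]
orientation: [0.0, 0.728, 0.686, 0.001]
wrist_force: [0.6, -0.5, -0.3]
finger_gap: 0.0514
grip_force: 0.0
```

Call:
move_arm(
  targets=[
    [[0, 0, 0], [0, 0, 0], 1],
    [[0, 0, 0], [0, 0, 0], 1],
    [[0, 0, 0], [0, 0, 0], 1],
    [[0, 0, -40], [0, 0, 0], 1],
    [[0, 0, -80], [0, 0, 0], 1],
  ],
)

```text
clock: 13.3
tcp_pos: [0.4497, 0.3053, 0.0947]
orientation: [-0.0, 0.727, 0.687, -0.001]
wrist_force: [0.8, 0.1, -0.9]
finger_gap: 0.0432
grip_force: 30.9
```

```bash
python3 -c "
from h import *
go(.572,.124,.09,-3.6)"
```

```text
at [0.4497 0.3053 0.0947] yaw -3.3 -> shift [-174.   132.4    4.7] az 0.03 t 13.3 gap 0.0432 j6 2.08
```

Call:
move_arm(
  targets=[
    [[-45, 34, 0], [0, 0, 0], 1],
    [[-90, 68, 0], [0, 0, 0], 1],
    [[-135, 102, 0], [0, 0, 0], 1],
    [[-174, 131, 0], [0, 0, 0], 1],
    [[-174, 131, 0], [0, 0, 0], 1],
  ],
)

```text
clock: 13.92
tcp_pos: [0.5733, 0.1214, 0.0941]
orientation: [0.0, 0.729, 0.685, 0.0]
wrist_force: [-0.9, 0.0, -1.1]
finger_gap: 0.0433
grip_force: 30.9
```

```bash
python3 -c "
from h import *
p=env.read_camera('scene');print(net(p))
go(.572,.124,.0255,-3.6)"
```

```text
[([0.44, 0.19, -0.0], 0.91), ([0.569, 0.066, 0.012], 0.89), ([0.33, 0.281, 0.001], 0.79), ([0.564, -0.0, 0.012], 0.65), ([0.573, 0.121, 0.078], 0.55)]
at [0.571  0.124  0.0939] yaw -3.4 -> shift [ 0.1  1.  68.4] az 0.02 t 14.03 gap 0.0431 j6 1.71
```

Call:
move_arm(
  targets=[
    [[1, 0, 35], [0, 0, 0], 1],
    [[1, 0, 57], [0, 0, 0], 1],
    [[1, 0, 66], [0, 0, 0], 1],
    [[1, 0, 68], [0, 0, 0], 1],
    [[1, 0, 68], [0, 0, 0], 1],
  ],
)

```text
clock: 14.65
tcp_pos: [0.572, 0.1258, 0.0271]
orientation: [0.0, 0.727, 0.687, 0.001]
wrist_force: [-0.0, 0.3, -1.2]
finger_gap: 0.0432
grip_force: 30.9
```

Call:
move_arm(
  targets=[
    [[0, 0, 0], [0, 0, 0], -1],
    [[0, 0, 0], [0, 0, 0], -1],
    [[0, 0, 0], [0, 0, 0], -1],
    [[0, 0, -40], [0, 0, 0], -1],
    [[0, 0, -85], [0, 0, 0], -1],
  ],
)

```text
clock: 15.28
tcp_pos: [0.5707, 0.125, 0.1114]
orientation: [-0.001, 0.727, 0.686, -0.001]
wrist_force: [0.3, -0.5, -0.0]
finger_gap: 0.0853
grip_force: 0.0
```

```bash
python3 -c "
from h import *
go(.4377,.0460,.12,86.4)"
```

```text
at [0.5707 0.125  0.1114] yaw -3.3 -> shift [ -86.6 -128.2   -8.6] az -8.97 t 15.28 gap 0.0853 j6 1.71
```

Call:
move_arm(
  targets=[
    [[-17, -26, -2], [0, 0, -1], -1],
    [[-35, -52, -4], [0, 0, -2], -1],
    [[-52, -78, -6], [0, 0, -3], -1],
    [[-70, -104, -8], [0, 0, -4], -1],
    [[-87, -128, -9], [0, 0, -5], -1],
  ],
)

```text
clock: 15.9
tcp_pos: [0.4379, 0.0452, 0.1206]
orientation: [0.0, 0.366, 0.931, 0.0]
wrist_force: [0.7, -0.0, 0.5]
finger_gap: 0.0852
grip_force: 0.0
```

Call:
move_arm(
  targets=[
    [[0, 0, 0], [0, 0, -1], -1],
    [[0, 0, 0], [0, 0, -2], -1],
    [[0, 0, 0], [0, 0, -3], -1],
    [[0, 0, 0], [0, 0, -3.97], -1],
    [[0, 0, 0], [0, 0, -3.97], -1],
  ],
)

```text
clock: 16.52
tcp_pos: [0.4388, 0.0456, 0.1205]
orientation: [0.0, 0.032, 0.999, 0.0]
wrist_force: [0.1, -0.4, -0.8]
finger_gap: 0.0857
grip_force: 0.0
```

```bash
python3 -c "
from h import *
p=env.read_camera('scene');cv2.imwrite('pics/s2.png',cv2.resize(p['pixels'][150:350,200:480,::-1],None,fx=2.5,fy=2.5))
q=env.read_camera('top')
for r in(p,q):print(net(r),net(r,'grip'),net(r,'deck'))
go(.4377,.0460,.033,86.4)"
```

```text
[([0.57, 0.065, 0.012], 0.88), ([0.327, 0.279, -0.0], 0.81), ([0.574, 0.127, 0.009], 0.79), ([0.44, 0.19, -0.003], 0.77), ([0.567, 0.002, 0.013], 0.73), ([0.506, 0.355, 0.001], 0.51)] [([0.44, 0.048, 0.05], 0.63)] [([0.567, 0.039, 0.012], 0.98)]
[([0.328, 0.277, -0.001], 0.81), ([0.563, 0.005, 0.012], 0.67), ([0.57, 0.123, 0.013], 0.66), ([0.572, 0.066, 0.013], 0.54)] [] [([0.569, 0.039, 0.01], 0.6), ([0.573, 0.065, 0.011], 0.59)]
at [0.4388 0.0457 0.1203] yaw 86.4 -> shift [ 1.1  0.2 87.3] az -0.0 t 16.93 gap 0.0849 j6 -0.02
```

View pics/s2.png

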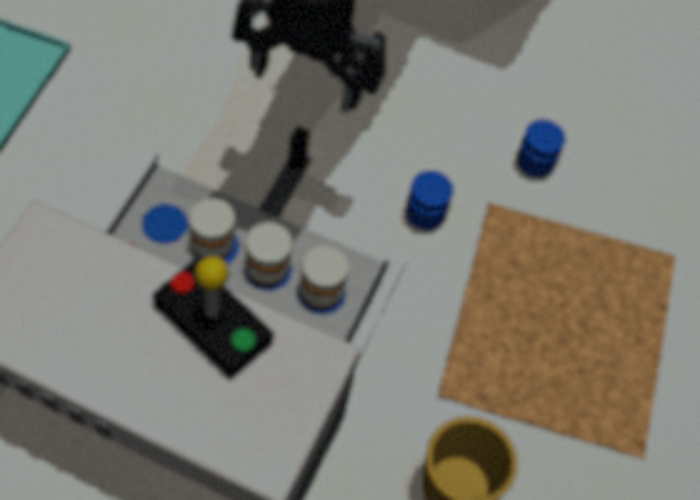

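All three jars stand on the spots (crop (212,225), (268,250), (323,275)). The gripper is above the handle.

Call:
move_arm(
  targets=[
    [[1, 0, 40], [0, 0, 0], -1],
    [[1, 0, 75], [0, 0, 0], -1],
    [[1, 0, 86], [0, 0, 0], -1],
    [[1, 0, 86], [0, 0, 0], 1],
    [[1, 0, 86], [0, 0, 0], 1],
  ],
)

```text
clock: 17.55
tcp_pos: [0.4389, 0.0457, 0.0355]
orientation: [0.001, 0.031, 1.0, -0.0]
wrist_force: [-0.8, -0.9, 0.6]
finger_gap: 0.0517
grip_force: 0.0
```

Call:
move_arm(
  targets=[
    [[0, 0, 0], [0, 0, 0], 1],
    [[0, 0, 0], [0, 0, 0], 1],
    [[0, 0, 0], [0, 0, 0], 1],
    [[0, 0, 0], [0, 0, 0], 1],
  ],
)

```text
clock: 18.05
tcp_pos: [0.4386, 0.0459, 0.0352]
orientation: [0.001, 0.031, 1.0, 0.0]
wrist_force: [-1.7, 1.4, 5.6]
finger_gap: 0.0153
grip_force: 32.6
```

Call:
move_arm(
  targets=[
    [[-4, 0, 0], [0, 0, 0], 1],
    [[-11, 0, 0], [0, 0, 0], 1],
    [[-20, 0, 0], [0, 0, 0], 1],
    [[-30, 0, 0], [0, 0, 0], 1],
    [[-40, 0, 0], [0, 0, 0], 1],
  ],
)

```text
clock: 18.68
tcp_pos: [0.4781, 0.0433, 0.0352]
orientation: [0.0, 0.031, 1.0, 0.0]
wrist_force: [-2.8, 0.6, 8.7]
finger_gap: 0.0151
grip_force: 32.9
```

Call:
move_arm(
  targets=[
    [[-10, 0, 0], [0, 0, 0], 1],
    [[-20, 0, 0], [0, 0, 0], 1],
    [[-30, 0, 0], [0, 0, 0], 1],
    [[-40, 0, 0], [0, 0, 0], 1],
    [[-50, 0, 0], [0, 0, 0], 1],
  ],
)

```text
clock: 19.3
tcp_pos: [0.528, 0.0401, 0.0352]
orientation: [0.0, 0.031, 1.0, -0.0]
wrist_force: [-2.2, 0.4, 7.0]
finger_gap: 0.0156
grip_force: 32.8
```

Call:
move_arm(
  targets=[
    [[-10, 0, 0], [0, 0, 0], 1],
    [[-20, 0, 0], [0, 0, 0], 1],
    [[-30, 0, 0], [0, 0, 0], 1],
    [[-40, 0, 0], [0, 0, 0], 1],
    [[-50, 0, 0], [0, 0, 0], 1],
  ],
)

```text
clock: 19.92
tcp_pos: [0.5778, 0.037, 0.0352]
orientation: [0.0, 0.031, 1.0, -0.0]
wrist_force: [-2.8, -0.6, 7.1]
finger_gap: 0.0155
grip_force: 32.7
```

Call:
move_arm(
  targets=[
    [[-9, 0, 0], [0, 0, 0], 1],
    [[-17, 0, 0], [0, 0, 0], 1],
    [[-23, 0, 0], [0, 0, 0], 1],
    [[-27, 0, 0], [0, 0, 0], 1],
    [[-29, 0, 0], [0, 0, 0], 1],
  ],
)

```text
clock: 20.55
tcp_pos: [0.6063, 0.0351, 0.0352]
orientation: [-0.0, 0.031, 1.0, -0.0]
wrist_force: [-6.2, 0.8, 9.7]
finger_gap: 0.0155
grip_force: 33.1
```

```bash
python3 -c "
from h import *
p=env.read_camera('scene');q=env.read_camera('top')
for r in(p,q):print(net(r)[:6],net(r,'grip'),net(r,'deck'))
go(.4377+.998*.17,.0460-.0634*.17,.034,86.4)"
```

```text
[([0.437, 0.189, -0.002], 0.89), ([0.329, 0.277, -0.002], 0.62)] [] []
[([0.331, 0.276, -0.001], 0.73), ([0.501, -0.348, 0.001], 0.65)] [] [([0.72, -0.304, 0.001], 0.45)]
at [0.6063 0.0352 0.0353] yaw 86.4 -> shift [-1.   0.1  1.3] az 0.0 t 20.95 gap 0.0154 j6 -0.01
```

Call:
move_arm(
  targets=[
    [[-1, 0, 0], [0, 0, 0], 1],
    [[-2, 0, 0], [0, 0, 0], 1],
    [[-2, 0, 0], [0, 0, 0], 1],
  ],
)

```text
clock: 21.32
tcp_pos: [0.6062, 0.0351, 0.0352]
orientation: [-0.002, 0.031, 1.0, -0.0]
wrist_force: [-8.3, -0.6, 10.9]
finger_gap: 0.0156
grip_force: 33.3
```

Call:
move_arm(
  targets=[
    [[1, 0, 0], [0, 0, 0], -1],
    [[1, 0, 0], [0, 0, 0], -1],
    [[1, 0, 0], [0, 0, 0], -1],
    [[1, 0, -40], [0, 0, 0], -1],
    [[1, 0, -90], [0, 0, 0], -1],
  ],
)

```text
clock: 21.95
tcp_pos: [0.6063, 0.0352, 0.1237]
orientation: [-0.002, 0.031, 1.0, 0.0]
wrist_force: [1.7, -0.2, 0.5]
finger_gap: 0.0859
grip_force: 0.0
```

Call:
move_arm(
  targets=[
    [[5, 0, -50], [0, 0, 0.5], -1],
    [[5, 0, -100], [0, 0, 1], -1],
    [[5, 0, -150], [0, 0, 1.5], -1],
    [[5, 0, -180], [0, 0, 1.93], -1],
    [[5, 0, -180], [0, 0, 1.93], -1],
  ],
)

```text
clock: 22.58
tcp_pos: [0.6039, 0.0353, 0.3072]
orientation: [0.003, 0.198, 0.98, 0.0]
wrist_force: [-0.3, 0.1, -0.0]
finger_gap: 0.0855
grip_force: 0.0
```

```bash
python3 -c "
from h import *
p=env.read_camera('scene');cv2.imwrite('pics/s3.png',cv2.resize(p['pixels'][150:350,180:420,::-1],None,fx=3,fy=3))
q=env.read_camera('top')
for r in(p,q):print(net(r)[:6],net(r,'grip'),net(r,'jog_knob'),net(r,'pod_top'))
go(.711,.069,.30,67.1)"
```

```text
[([0.328, 0.278, -0.002], 0.74), ([0.438, 0.192, -0.003], 0.72)] [([0.606, 0.039, 0.048], 0.49)] [([0.714, 0.07, 0.231], 0.73)] [([0.71, 0.068, 0.168], 0.94)]
[] [] [] [([0.72, -0.306, -0.001], 0.69)]
at [0.6022 0.0354 0.3036] yaw 67.1 -> shift [-87.2  73.2   3.6] az 0.0 t 23.07 gap 0.0856 j6 0.33
```

View pics/s3.png

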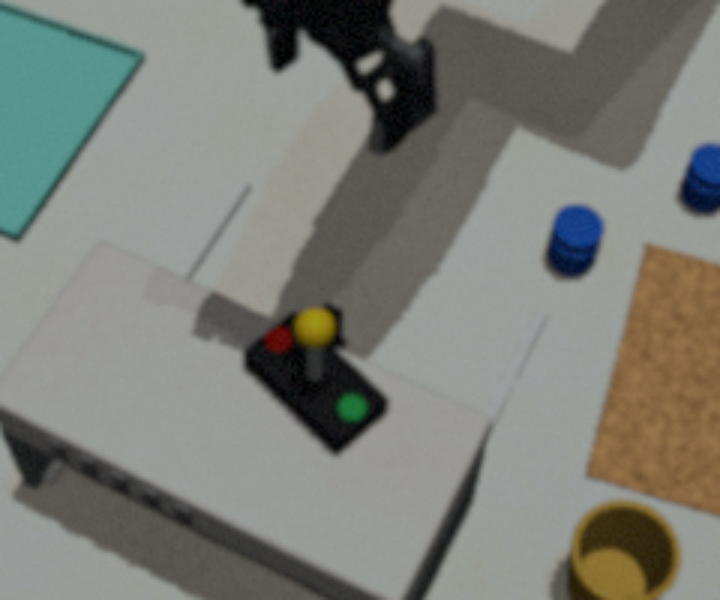

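The shuttle is under the housing, the lever stands centred at crop (315,328), and the green dot is at (352,407), towards the mat side.

Call:
move_arm(
  targets=[
    [[-40, 33, 2], [0, 0, 0], -1],
    [[-75, 62, 3], [0, 0, 0], -1],
    [[-87, 73, 3], [0, 0, 0], -1],
    [[-87, 73, 3], [0, 0, 0], -1],
  ],
)

```text
clock: 23.58
tcp_pos: [0.7117, 0.0692, 0.2994]
orientation: [-0.001, 0.198, 0.98, -0.0]
wrist_force: [0.5, -1.1, 0.6]
finger_gap: 0.0854
grip_force: 0.0
```

```bash
python3 -c "
from h import *
p=env.read_camera('scene');cv2.imwrite('pics/s4.png',cv2.resize(p['pixels'][150:350,180:420,::-1],None,fx=3,fy=3))
print(net(p,'jog_knob'))
go(.711,.069,.212,67.1)"
```

```text
[([0.713, 0.069, 0.231], 0.66)]
at [0.7106 0.0688 0.301 ] yaw 67.1 -> shift [-0.3  0.4 89. ] az 0.0 t 23.68 gap 0.0853 j6 0.38
```

View pics/s4.png

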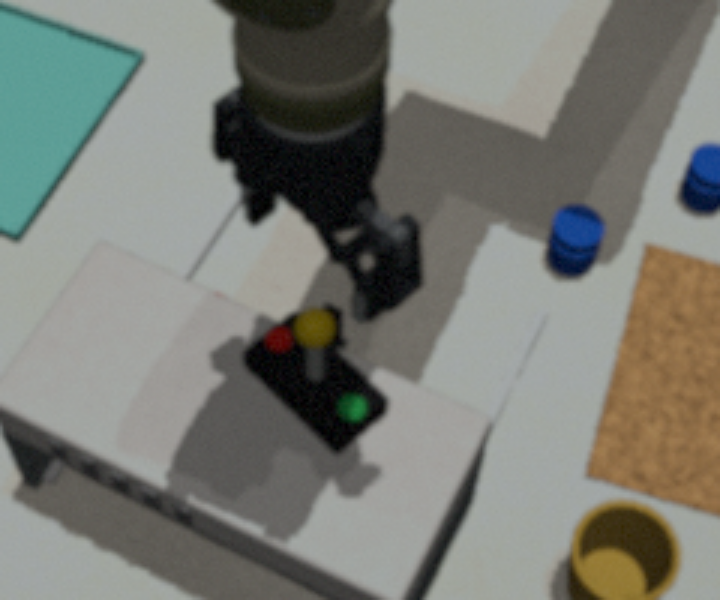

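The fingers straddle the knob along the pod's long axis (fingertips at crop (258,215) and (370,310)). Descending.

Call:
move_arm(
  targets=[
    [[0, 0, 35], [0, 0, 0], -1],
    [[0, 0, 70], [0, 0, 0], -1],
    [[0, 0, 84], [0, 0, 0], -1],
    [[0, 0, 84], [0, 0, 0], -0.2],
    [[0, 0, 84], [0, 0, 0], -0.2],
  ],
)

```text
clock: 24.3
tcp_pos: [0.7116, 0.0687, 0.2194]
orientation: [0.001, 0.198, 0.98, 0.0]
wrist_force: [-0.4, -0.3, -0.1]
finger_gap: 0.0521
grip_force: 0.0
```

Call:
move_arm(
  targets=[
    [[0, 0, 0], [0, 0, 0], -0.2],
    [[0, 0, 0], [0, 0, 0], -0.2],
  ],
)

```text
clock: 24.55
tcp_pos: [0.7114, 0.0689, 0.2183]
orientation: [0.001, 0.198, 0.98, 0.0]
wrist_force: [0.0, -0.1, -0.6]
finger_gap: 0.0513
grip_force: 0.0
```

Call:
move_arm(
  targets=[
    [[0, 8, 0], [0, 0, 0], -0.2],
    [[0, 17, 0], [0, 0, 0], -0.2],
    [[0, 26, 0], [0, 0, 0], -0.2],
    [[0, 35, 0], [0, 0, 0], -0.2],
    [[0, 42, 0], [0, 0, 0], -0.2],
  ],
)

```text
clock: 25.18
tcp_pos: [0.7271, 0.1076, 0.2163]
orientation: [-0.001, 0.198, 0.98, -0.001]
wrist_force: [-1.7, -4.8, -3.8]
finger_gap: 0.0515
grip_force: 2.3
```

```bash
python3 -c "
from h import *
p=env.read_camera('scene');cv2.imwrite('pics/s5.png',cv2.resize(p['pixels'][150:350,180:420,::-1],None,fx=3,fy=3))
k=net(p,'jog_knob');print(k)
for c,_ in k:
  d=np.array(c[:2])-[.711,.069];print(d@[np.cos(np.radians(67.1)),np.sin(np.radians(67.1))])
go(.711,.069,.218,67.1);print(env.get_state()['wrist_force'])"
```

```text
[([0.725, 0.095, 0.228], 0.52)]
0.02939855584667164
at [0.7272 0.1079 0.2162] yaw 67.1 -> shift [ -0.2 -42.2  -1.8] az 0.0 t 25.27 gap 0.0511 j6 0.44
[-1.76578621 -4.21920086 -1.67047427]
```

View pics/s5.png

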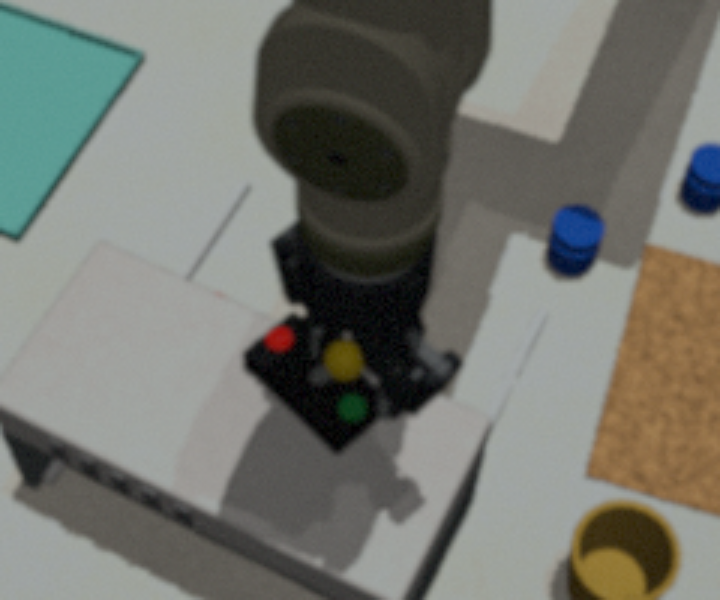

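The knob is tilted well towards green (crop (343,360)), about 29 mm or 0.43 rad. Pressing slightly further and holding.

Call:
move_arm(
  targets=[
    [[0, 2, 0], [0, 0, 0], -0.2],
    [[0, 2, 0], [0, 0, 0], -0.2],
    [[0, 2, 0], [0, 0, 0], -0.2],
    [[0, 2, 0], [0, 0, 0], -0.2],
    [[0, 2, 0], [0, 0, 0], -0.2],
  ],
)

```text
clock: 25.9
tcp_pos: [0.7279, 0.1093, 0.2172]
orientation: [-0.0, 0.198, 0.98, -0.0]
wrist_force: [-2.2, -4.6, -3.9]
finger_gap: 0.0516
grip_force: 2.3
```

Call:
move_arm(
  targets=[
    [[0, 0, 0], [0, 0, 0], -0.2],
    [[0, 0, 0], [0, 0, 0], -0.2],
    [[0, 0, 0], [0, 0, 0], -0.2],
    [[0, 0, 0], [0, 0, 0], -0.2],
    [[0, 0, 0], [0, 0, 0], -0.2],
  ],
)

```text
clock: 26.52
tcp_pos: [0.728, 0.1094, 0.2173]
orientation: [-0.0, 0.198, 0.98, 0.0]
wrist_force: [-3.0, -3.7, -3.8]
finger_gap: 0.0508
grip_force: 2.2
```

Call:
move_arm(
  targets=[
    [[0, 0, 0], [0, 0, 0], -0.2],
    [[0, 0, 0], [0, 0, 0], -0.2],
    [[0, 0, 0], [0, 0, 0], -0.2],
    [[0, 0, 0], [0, 0, 0], -0.2],
    [[0, 0, 0], [0, 0, 0], -0.2],
  ],
)

```text
clock: 27.15
tcp_pos: [0.728, 0.1094, 0.2173]
orientation: [-0.0, 0.198, 0.98, 0.0]
wrist_force: [-2.7, -3.8, -4.0]
finger_gap: 0.0511
grip_force: 2.2
```

Call:
move_arm(
  targets=[
    [[0, -8, 0], [0, 0, 0], -0.2],
    [[0, -16, 0], [0, 0, 0], -0.2],
    [[0, -26, 0], [0, 0, 0], -0.2],
    [[0, -36, 0], [0, 0, 0], -0.2],
    [[0, -44, 0], [0, 0, 0], -0.2],
  ],
)

```text
clock: 27.78
tcp_pos: [0.7108, 0.0681, 0.2175]
orientation: [0.0, 0.199, 0.98, 0.0]
wrist_force: [0.3, -0.3, 0.4]
finger_gap: 0.0513
grip_force: 0.0
```

Call:
move_arm(
  targets=[
    [[0, 0, 0], [0, 0, 0], -0.2],
    [[0, 0, 0], [0, 0, 0], -0.2],
    [[0, 0, 0], [0, 0, 0], -0.2],
    [[0, 0, 0], [0, 0, 0], -0.2],
    [[0, 0, 0], [0, 0, 0], -0.2],
  ],
)

```text
clock: 28.4
tcp_pos: [0.711, 0.0691, 0.2172]
orientation: [-0.0, 0.198, 0.98, 0.0]
wrist_force: [0.0, -0.0, -0.3]
finger_gap: 0.0513
grip_force: 0.0
```

```bash
python3 -c "
from h import *
p=env.read_camera('scene')
k=net(p,'jog_knob');print(k)
for c,_ in k:
  d=np.array(c[:2])-[.711,.069];print(d@[np.cos(np.radians(67.1)),np.sin(np.radians(67.1))])
go(.711,.069,.218,67.1);print(env.get_state()['wrist_force'])"
```

```text
[([0.712, 0.07, 0.23], 0.71)]
0.0013103093557059286
at [0.711  0.069  0.2173] yaw 67.1 -> shift [-0.  -0.  -0.7] az 0.0 t 28.5 gap 0.0515 j6 0.38
[-0.19752918 -0.61980416 -0.42734454]
```

Call:
move_arm(
  targets=[
    [[0, 8, 0], [0, 0, 0], -0.2],
    [[0, 17, 0], [0, 0, 0], -0.2],
    [[0, 26, 0], [0, 0, 0], -0.2],
    [[0, 35, 0], [0, 0, 0], -0.2],
    [[0, 44, 0], [0, 0, 0], -0.2],
  ],
)

```text
clock: 29.12
tcp_pos: [0.7278, 0.1092, 0.2162]
orientation: [-0.001, 0.199, 0.98, -0.001]
wrist_force: [-2.0, -4.8, -3.3]
finger_gap: 0.0511
grip_force: 2.7
```

Call:
move_arm(
  targets=[
    [[0, 0, 0], [0, 0, 0], -0.2],
    [[0, 0, 0], [0, 0, 0], -0.2],
    [[0, 0, 0], [0, 0, 0], -0.2],
    [[0, 0, 0], [0, 0, 0], -0.2],
    [[0, 0, 0], [0, 0, 0], -0.2],
  ],
)

```text
clock: 29.75
tcp_pos: [0.7279, 0.1092, 0.2173]
orientation: [-0.0, 0.199, 0.98, 0.0]
wrist_force: [-1.3, -4.5, -4.4]
finger_gap: 0.0513
grip_force: 2.2
```

Call:
move_arm(
  targets=[
    [[0, 0, 0], [0, 0, 0], -0.2],
    [[0, 0, 0], [0, 0, 0], -0.2],
    [[0, 0, 0], [0, 0, 0], -0.2],
    [[0, 0, 0], [0, 0, 0], -0.2],
    [[0, 0, 0], [0, 0, 0], -0.2],
  ],
)

```text
clock: 30.38
tcp_pos: [0.7281, 0.1094, 0.2173]
orientation: [0.0, 0.198, 0.98, 0.0]
wrist_force: [-2.4, -3.7, -3.9]
finger_gap: 0.0511
grip_force: 2.3
```

Call:
move_arm(
  targets=[
    [[0, 0, 0], [0, 0, 0], -0.2],
    [[0, 0, 0], [0, 0, 0], -0.2],
    [[0, 0, 0], [0, 0, 0], -0.2],
    [[0, 0, 0], [0, 0, 0], -0.2],
    [[0, 0, 0], [0, 0, 0], -0.2],
  ],
)

```text
clock: 31.0
tcp_pos: [0.7281, 0.1094, 0.2174]
orientation: [0.0, 0.198, 0.98, 0.0]
wrist_force: [-2.8, -4.4, -3.7]
finger_gap: 0.0513
grip_force: 2.2
```

Call:
move_arm(
  targets=[
    [[0, -8, 0], [0, 0, 0], -0.2],
    [[0, -16, 0], [0, 0, 0], -0.2],
    [[0, -26, 0], [0, 0, 0], -0.2],
    [[0, -36, 0], [0, 0, 0], -0.2],
    [[0, -44, 0], [0, 0, 0], -0.2],
  ],
)

```text
clock: 31.62
tcp_pos: [0.7108, 0.0682, 0.2175]
orientation: [0.0, 0.199, 0.98, 0.0]
wrist_force: [-0.2, -1.3, -0.3]
finger_gap: 0.0514
grip_force: 0.0
```

Call:
move_arm(
  targets=[
    [[0, 0, 0], [0, 0, 0], -0.2],
    [[0, 0, 0], [0, 0, 0], -0.2],
    [[0, 0, 0], [0, 0, 0], -0.2],
    [[0, 0, 0], [0, 0, 0], -1],
    [[0, 0, 0], [0, 0, 0], -1],
  ],
)

```text
clock: 32.25
tcp_pos: [0.711, 0.0691, 0.2172]
orientation: [-0.0, 0.198, 0.98, 0.0]
wrist_force: [-0.8, -0.7, -0.4]
finger_gap: 0.0846
grip_force: 0.0
```

Call:
move_arm(
  targets=[
    [[0, 0, -40], [0, 0, 0], -1],
    [[0, 0, -84], [0, 0, 0], -1],
    [[44, -36, -86], [0, 0, -0.6], -1],
    [[87, -73, -86], [0, 0, -1.2], -1],
    [[87, -73, -86], [0, 0, -1.93], -1],
  ],
)

```text
clock: 32.88
tcp_pos: [0.597, 0.035, 0.3025]
orientation: [-0.003, 0.03, 1.0, 0.0]
wrist_force: [1.0, 0.3, 0.0]
finger_gap: 0.085
grip_force: 0.0
```

```bash
python3 -c "
from h import *
p=env.read_camera('scene')
print(net(p,'jog_knob'),net(p,'grip'))
go(.6063,.0352,.035,86.4)"
```

```text
[([0.714, 0.072, 0.229], 0.75)] [([0.606, 0.035, 0.05], 0.58)]
at [0.6025 0.0354 0.3039] yaw 86.3 -> shift [-3.800e+00  1.000e-01  2.689e+02] az -0.01 t 33.02 gap 0.0852 j6 -0.01
```

Call:
move_arm(
  targets=[
    [[-3, 0, 50], [0, 0, 0], -1],
    [[-3, 0, 105], [0, 0, 0], -1],
    [[-3, 0, 160], [0, 0, 0], -1],
    [[-3, 0, 210], [0, 0, 0], -1],
    [[-3, 0, 240], [0, 0, 0], -1],
  ],
)

```text
clock: 33.65
tcp_pos: [0.6052, 0.0356, 0.0603]
orientation: [-0.001, 0.032, 0.999, 0.0]
wrist_force: [-0.2, 0.5, -1.0]
finger_gap: 0.0855
grip_force: 0.0
```

```bash
python3 -c "
from h import *
go(.6063,.0352,.035,86.4)"
```

```text
at [0.6052 0.0356 0.0603] yaw 86.3 -> shift [-1.2 -0.3 25.3] az -0.01 t 33.65 gap 0.0855 j6 -0.01
```

Call:
move_arm(
  targets=[
    [[-1, 0, 20], [0, 0, 0], -1],
    [[-1, 0, 26], [0, 0, 0], -1],
    [[-1, 0, 26], [0, 0, 0], 1],
    [[-1, 0, 26], [0, 0, 0], 1],
    [[-1, 0, 26], [0, 0, 0], 1],
  ],
)

```text
clock: 34.28
tcp_pos: [0.6073, 0.0352, 0.0384]
orientation: [0.001, 0.031, 1.0, 0.0]
wrist_force: [0.6, 0.8, 0.9]
finger_gap: 0.0321
grip_force: 0.0
```

Call:
move_arm(
  targets=[
    [[0, 0, 0], [0, 0, 0], 1],
    [[0, 0, 0], [0, 0, 0], 1],
    [[0, 0, 0], [0, 0, 0], 1],
    [[3, 0, 0], [0, 0, 0], 1],
    [[9, 0, 0], [0, 0, 0], 1],
  ],
)

```text
clock: 34.9
tcp_pos: [0.5988, 0.0356, 0.0382]
orientation: [0.002, 0.031, 1.0, -0.0]
wrist_force: [3.1, 0.1, 6.5]
finger_gap: 0.0152
grip_force: 32.3
```

Call:
move_arm(
  targets=[
    [[9, 0, 0], [0, 0, 0], 1],
    [[19, 0, 0], [0, 0, 0], 1],
    [[29, 0, 0], [0, 0, 0], 1],
    [[39, 0, 0], [0, 0, 0], 1],
    [[49, 0, 0], [0, 0, 0], 1],
  ],
)

```text
clock: 35.52
tcp_pos: [0.5491, 0.0388, 0.0381]
orientation: [0.001, 0.031, 1.0, -0.0]
wrist_force: [2.2, -0.3, 6.7]
finger_gap: 0.0154
grip_force: 32.3
```

Call:
move_arm(
  targets=[
    [[10, 0, 0], [0, 0, 0], 1],
    [[20, 0, 0], [0, 0, 0], 1],
    [[30, 0, 0], [0, 0, 0], 1],
    [[40, 0, 0], [0, 0, 0], 1],
    [[50, 0, 0], [0, 0, 0], 1],
  ],
)

```text
clock: 36.15
tcp_pos: [0.4993, 0.042, 0.0381]
orientation: [0.001, 0.031, 1.0, 0.0]
wrist_force: [1.9, -0.5, 6.3]
finger_gap: 0.0151
grip_force: 32.4
```

Call:
move_arm(
  targets=[
    [[10, 0, 0], [0, 0, 0], 1],
    [[20, 0, 0], [0, 0, 0], 1],
    [[30, 0, 0], [0, 0, 0], 1],
    [[39, 0, 0], [0, 0, 0], 1],
    [[46, 0, 0], [0, 0, 0], 1],
  ],
)

```text
clock: 36.78
tcp_pos: [0.4533, 0.0449, 0.0381]
orientation: [0.001, 0.031, 1.0, 0.0]
wrist_force: [2.4, 1.0, 8.2]
finger_gap: 0.015
grip_force: 32.5
```

Call:
move_arm(
  targets=[
    [[5, 0, 0], [0, 0, 0], 1],
    [[9, 0, 0], [0, 0, 0], 1],
    [[12, 0, 0], [0, 0, 0], 1],
    [[13, 0, 0], [0, 0, 0], 1],
    [[13, 0, 0], [0, 0, 0], 1],
  ],
)

```text
clock: 37.4
tcp_pos: [0.4404, 0.0458, 0.0381]
orientation: [0.001, 0.031, 1.0, 0.0]
wrist_force: [1.0, -0.2, 8.4]
finger_gap: 0.0154
grip_force: 32.7
```

```bash
python3 -c "
from h import *
p=env.read_camera('scene');q=env.read_camera('top')
for r in(p,q):print(net(r)[:6],net(r,'grip'),net(r,'deck'))
go(.4377,.0460,.034,86.4)"
```

```text
[([0.329, 0.279, -0.003], 0.92), ([0.582, -0.019, 0.012], 0.78), ([0.571, 0.068, 0.015], 0.69), ([0.573, 0.126, 0.009], 0.56), ([0.438, 0.189, -0.0], 0.55)] [([0.439, 0.047, 0.05], 0.92)] [([0.566, 0.036, 0.011], 0.62)]
[([0.437, 0.187, 0.002], 0.71), ([0.327, 0.274, 0.0], 0.69), ([0.584, -0.014, 0.01], 0.63), ([0.569, 0.125, 0.014], 0.6), ([0.572, 0.063, 0.015], 0.51), ([0.718, -0.306, -0.003], 0.39)] [] [([0.57, 0.037, 0.01], 0.84), ([0.71, 0.306, -0.002], 0.32)]
at [0.4404 0.0457 0.0381] yaw 86.4 -> shift [2.7 0.1 4.1] az 0.0 t 37.8 gap 0.0154 j6 -0.02
```

Call:
move_arm(
  targets=[
    [[1, 0, 0], [0, 0, 0], 1],
    [[2, 0, 0], [0, 0, 0], 1],
    [[2, 0, 0], [0, 0, 0], 1],
  ],
)

```text
clock: 38.17
tcp_pos: [0.4385, 0.0459, 0.0381]
orientation: [0.001, 0.031, 1.0, 0.0]
wrist_force: [1.1, 0.8, 5.9]
finger_gap: 0.0153
grip_force: 32.7
```

Call:
move_arm(
  targets=[
    [[0, 0, 0], [0, 0, 0], -1],
    [[0, 0, 0], [0, 0, 0], -1],
    [[0, 0, 0], [0, 0, 0], -1],
    [[0, 0, -40], [0, 0, 0], -1],
    [[0, 0, -84], [0, 0, 0], -1],
  ],
)

```text
clock: 38.8
tcp_pos: [0.4365, 0.0458, 0.1213]
orientation: [-0.002, 0.031, 1.0, 0.0]
wrist_force: [0.1, -0.5, 0.3]
finger_gap: 0.0854
grip_force: 0.0
```

```bash
python3 -c "
from h import *
p=env.read_camera('scene');cv2.imwrite('pics/s6.png',cv2.resize(p['pixels'][120:320,120:400,::-1],None,fx=2.5,fy=2.5))
q=env.read_camera('top')
for r in(p,q):print(net(r)[:6],net(r,'grip'),jars(r,.062,(.4,.7,-.15,.2)))
go(.583,-.0165,.12,-3.6)"
```

```text
[([0.578, -0.021, 0.013], 0.95), ([0.572, 0.126, 0.008], 0.86), ([0.569, 0.068, 0.011], 0.63), ([0.329, 0.279, -0.0], 0.56)] [([0.437, 0.047, 0.05], 0.95)] []
[([0.57, 0.124, 0.015], 0.74), ([0.58, -0.014, 0.01], 0.7), ([0.5, -0.353, 0.0], 0.63), ([0.57, 0.064, 0.013], 0.6), ([0.439, 0.188, 0.003], 0.52)] [] []
at [0.4368 0.0458 0.1202] yaw 86.4 -> shift [-149.8  -53.1    0.2] az 9.0 t 39.1 gap 0.0855 j6 -0.02
```

View pics/s6.png

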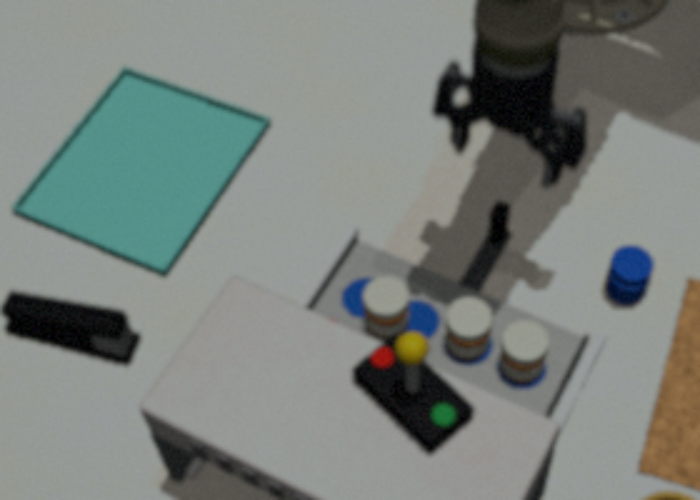

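Call:
move_arm(
  targets=[
    [[0, 0, 0], [0, 0, 1], -1],
    [[0, 0, 0], [0, 0, 2], -1],
    [[0, 0, 0], [0, 0, 3], -1],
    [[0, 0, 0], [0, 0, 4], -1],
    [[0, 0, 0], [0, 0, 5], -1],
  ],
)

```text
clock: 39.72
tcp_pos: [0.4364, 0.0458, 0.1196]
orientation: [-0.002, 0.453, 0.891, -0.001]
wrist_force: [-0.1, -0.1, -0.3]
finger_gap: 0.0854
grip_force: 0.0
```

Call:
move_arm(
  targets=[
    [[0, 0, 0], [0, 0, 1], -1],
    [[0, 0, 0], [0, 0, 2], -1],
    [[0, 0, 0], [0, 0, 3], -1],
    [[0, 0, 0], [0, 0, 4], -1],
    [[0, 0, 0], [0, 0, 4], -1],
  ],
)

```text
clock: 40.35
tcp_pos: [0.4366, 0.0458, 0.1199]
orientation: [-0.001, 0.728, 0.685, -0.001]
wrist_force: [1.1, 0.3, -0.1]
finger_gap: 0.0854
grip_force: 0.0
```

```bash
python3 -c "
from h import *
go(.5795,-.0175,.12,-3.6)"
```

```text
at [0.4366 0.0458 0.1199] yaw -3.5 -> shift [-5.450e+01  1.465e+02 -1.000e-01] az 0.01 t 40.35 gap 0.0854 j6 1.55
```

Call:
move_arm(
  targets=[
    [[-18, 45, 0], [0, 0, 0], -1],
    [[-36, 95, 0], [0, 0, 0], -1],
    [[-54, 135, 0], [0, 0, 0], -1],
    [[-54, 146, 0], [0, 0, 0], -1],
    [[-54, 146, 0], [0, 0, 0], -1],
  ],
)

```text
clock: 40.98
tcp_pos: [0.5794, -0.017, 0.1201]
orientation: [-0.001, 0.728, 0.685, -0.001]
wrist_force: [-1.0, 0.5, 0.3]
finger_gap: 0.0851
grip_force: 0.0
```

```bash
python3 -c "
from h import *
for n in('top','scene'):print(net(env.read_camera(n)))
go(.5795,-.0175,.0265,-3.6)"
```

```text
[([0.33, 0.275, 0.0], 0.68), ([0.567, 0.124, 0.013], 0.58), ([0.436, 0.189, 0.001], 0.51)]
[([0.44, 0.186, -0.005], 0.86), ([0.328, 0.28, 0.001], 0.76), ([0.576, -0.02, 0.012], 0.6), ([0.572, 0.067, 0.012], 0.6), ([0.571, 0.125, 0.012], 0.59)]
at [ 0.5787 -0.0165  0.1212] yaw -3.5 -> shift [-0.9  0.9 94.7] az 0.01 t 41.17 gap 0.0856 j6 1.46
```

Call:
move_arm(
  targets=[
    [[-1, 0, 40], [0, 0, 0], -1],
    [[-1, 0, 80], [0, 0, 0], -1],
    [[-1, 0, 94], [0, 0, 0], -1],
    [[-1, 0, 94], [0, 0, 0], 1],
    [[-1, 0, 94], [0, 0, 0], 1],
  ],
)

```text
clock: 41.8
tcp_pos: [0.5812, -0.0183, 0.029]
orientation: [0.001, 0.729, 0.685, 0.001]
wrist_force: [-0.7, 0.5, 0.7]
finger_gap: 0.0515
grip_force: 0.0
```

Call:
move_arm(
  targets=[
    [[0, 0, 0], [0, 0, 0], 1],
    [[0, 0, 0], [0, 0, 0], 1],
    [[0, 0, 0], [0, 0, 0], 1],
    [[0, 0, -40], [0, 0, 0], 1],
    [[0, 0, -75], [0, 0, 0], 1],
  ],
)

```text
clock: 42.42
tcp_pos: [0.5801, -0.0183, 0.1037]
orientation: [0.0, 0.729, 0.685, 0.0]
wrist_force: [0.1, 0.2, -1.0]
finger_gap: 0.0433
grip_force: 31.0
```

```bash
python3 -c "
from h import *
go(.5,-.408,.1,-3.6)"
```

```text
at [ 0.5801 -0.0183  0.1037] yaw -3.6 -> shift [-394.   -55.6    3.7] az 0.0 t 42.42 gap 0.0433 j6 1.46
```

Call:
move_arm(
  targets=[
    [[-55, -8, 0], [0, 0, 0], 1],
    [[-115, -16, 0], [0, 0, 0], 1],
    [[-175, -25, 0], [0, 0, 0], 1],
    [[-235, -33, 0], [0, 0, 0], 1],
    [[-295, -42, 0], [0, 0, 0], 1],
  ],
)

```text
clock: 43.05
tcp_pos: [0.5194, -0.3121, 0.103]
orientation: [0.001, 0.729, 0.685, 0.0]
wrist_force: [1.0, -0.1, -1.2]
finger_gap: 0.0429
grip_force: 31.1
```

Call:
move_arm(
  targets=[
    [[-55, -8, 0], [0, 0, 0], 1],
    [[-99, -13, 0], [0, 0, 0], 1],
    [[-99, -13, 0], [0, 0, 0], 1],
    [[-99, -13, 0], [0, 0, 0], 1],
  ],
)

```text
clock: 43.55
tcp_pos: [0.5003, -0.4077, 0.1023]
orientation: [-0.0, 0.729, 0.684, 0.0]
wrist_force: [-0.5, 1.1, -0.9]
finger_gap: 0.0431
grip_force: 31.1
```

```bash
python3 -c "
from h import *
p=env.read_camera('top');print(net(p),net(p,'tray_in'))
go(.5,-.408,.0205,-3.6)"
```

```text
[([0.57, 0.066, 0.012], 0.8), ([0.437, 0.192, 0.002], 0.71), ([0.5, -0.404, 0.085], 0.53), ([0.57, 0.126, 0.01], 0.5), ([0.57, 0.038, 0.01], 0.5), ([0.326, 0.279, -0.001], 0.47)] [([0.501, -0.35, 0.002], 0.87)]
at [ 0.5009 -0.4066  0.1024] yaw -3.5 -> shift [-1.4 -0.8 81.9] az 0.01 t 43.7 gap 0.0433 j6 0.83
```

Call:
move_arm(
  targets=[
    [[0, 0, 40], [0, 0, 0], 1],
    [[0, 0, 68], [0, 0, 0], 1],
    [[0, 0, 79], [0, 0, 0], 1],
    [[0, 0, 82], [0, 0, 0], 1],
    [[0, 0, 82], [0, 0, 0], 1],
  ],
)

```text
clock: 44.32
tcp_pos: [0.5012, -0.4076, 0.0214]
orientation: [0.001, 0.728, 0.685, 0.0]
wrist_force: [0.8, -0.4, -1.5]
finger_gap: 0.0435
grip_force: 31.3
```

Call:
move_arm(
  targets=[
    [[0, 0, 0], [0, 0, 0], -1],
    [[0, 0, 0], [0, 0, 0], -1],
    [[0, 0, 0], [0, 0, 0], -1],
    [[0, 0, -40], [0, 0, 0], -1],
    [[0, 0, -90], [0, 0, 0], -1],
  ],
)

```text
clock: 44.95
tcp_pos: [0.4996, -0.4073, 0.1097]
orientation: [-0.002, 0.729, 0.685, 0.0]
wrist_force: [-0.1, -0.1, -0.1]
finger_gap: 0.0856
grip_force: 0.0
```

```bash
python3 -c "
from h import *
for n in('top','scene'):print(net(env.read_camera(n)))
go(.5705,.066,.11,-3.6)"
```

```text
[([0.329, 0.278, -0.004], 0.69), ([0.435, 0.19, 0.001], 0.68), ([0.569, 0.061, 0.013], 0.63), ([0.569, 0.123, 0.012], 0.55), ([0.501, -0.404, 0.005], 0.52)]
[([0.439, 0.187, -0.004], 0.84), ([0.5, -0.409, 0.004], 0.82), ([0.572, 0.067, 0.01], 0.73), ([0.573, 0.126, 0.01], 0.7), ([0.327, 0.28, 0.002], 0.65), ([0.568, 0.039, 0.008], 0.16)]
at [ 0.5012 -0.4089  0.1118] yaw -3.6 -> shift [478.3  39.4   1.8] az 0.0 t 45.15 gap 0.0853 j6 0.83
```

Call:
move_arm(
  targets=[
    [[58, 5, 0], [0, 0, 0], -1],
    [[118, 10, 0], [0, 0, 0], -1],
    [[178, 15, 0], [0, 0, 0], -1],
    [[238, 20, 0], [0, 0, 0], -1],
    [[298, 25, 0], [0, 0, 0], -1],
  ],
)

```text
clock: 45.78
tcp_pos: [0.543, -0.11, 0.1086]
orientation: [-0.001, 0.729, 0.685, -0.001]
wrist_force: [1.2, 0.0, -1.0]
finger_gap: 0.0855
grip_force: 0.0
```

Call:
move_arm(
  targets=[
    [[60, 5, 0], [0, 0, 0], -1],
    [[120, 10, 0], [0, 0, 0], -1],
    [[170, 15, 0], [0, 0, 0], -1],
    [[179, 15, 0], [0, 0, 0], -1],
    [[179, 15, 0], [0, 0, 0], -1],
  ],
)

```text
clock: 46.4
tcp_pos: [0.5693, 0.0659, 0.109]
orientation: [-0.001, 0.728, 0.685, -0.001]
wrist_force: [0.7, -0.4, 0.3]
finger_gap: 0.0854
grip_force: 0.0
```

```bash
python3 -c "
from h import *
for n in('top','scene'):print(net(env.read_camera(n)))
go(.5705,.0665,.028,-3.6)"
```

```text
[([0.5, -0.406, 0.003], 0.52), ([0.331, 0.278, -0.001], 0.45)]
[([0.571, 0.126, 0.009], 0.87), ([0.438, 0.189, -0.002], 0.75), ([0.571, 0.068, 0.01], 0.63), ([0.33, 0.276, 0.0], 0.57), ([0.499, -0.408, 0.007], 0.54)]
at [0.57  0.064 0.11 ] yaw -3.7 -> shift [ 2.5  0.3 82. ] az -0.01 t 46.6 gap 0.0853 j6 1.61
```

Call:
move_arm(
  targets=[
    [[1, 0, 40], [0, 0, 0], -1],
    [[1, 0, 70], [0, 0, 0], -1],
    [[1, 0, 82], [0, 0, 0], -1],
    [[1, 0, 82], [0, 0, 0], 1],
    [[1, 0, 82], [0, 0, 0], 1],
  ],
)

```text
clock: 47.22
tcp_pos: [0.5714, 0.0662, 0.0296]
orientation: [0.001, 0.729, 0.684, 0.001]
wrist_force: [-0.5, 0.7, -0.7]
finger_gap: 0.0513
grip_force: 0.0
```

Call:
move_arm(
  targets=[
    [[0, 0, 0], [0, 0, 0], 1],
    [[0, 0, 0], [0, 0, 0], 1],
    [[0, 0, 0], [0, 0, 0], 1],
    [[0, 0, -40], [0, 0, 0], 1],
    [[0, 0, -75], [0, 0, 0], 1],
  ],
)

```text
clock: 47.85
tcp_pos: [0.5701, 0.0667, 0.1042]
orientation: [-0.0, 0.729, 0.685, -0.0]
wrist_force: [0.8, -0.2, 0.0]
finger_gap: 0.0439
grip_force: 30.9
```

```bash
python3 -c "
from h import *
go(.5,-.348,.1,-3.6)"
```

```text
at [0.5701 0.0667 0.1042] yaw -3.6 -> shift [-418.2  -44.     4.2] az 0.0 t 47.85 gap 0.0439 j6 1.61
```

Call:
move_arm(
  targets=[
    [[-55, -6, 0], [0, 0, 0], 1],
    [[-115, -12, 0], [0, 0, 0], 1],
    [[-175, -18, 0], [0, 0, 0], 1],
    [[-235, -24, 0], [0, 0, 0], 1],
    [[-295, -31, 0], [0, 0, 0], 1],
  ],
)

```text
clock: 48.48
tcp_pos: [0.5206, -0.2277, 0.1036]
orientation: [0.0, 0.729, 0.685, 0.0]
wrist_force: [1.4, 0.2, -0.6]
finger_gap: 0.0431
grip_force: 30.9
```

Call:
move_arm(
  targets=[
    [[-55, -6, 0], [0, 0, 0], 1],
    [[-105, -12, 0], [0, 0, 0], 1],
    [[-123, -13, 0], [0, 0, 0], 1],
    [[-123, -13, 0], [0, 0, 0], 1],
    [[-123, -13, 0], [0, 0, 0], 1],
  ],
)

```text
clock: 49.1
tcp_pos: [0.5004, -0.3462, 0.1031]
orientation: [-0.001, 0.728, 0.685, 0.0]
wrist_force: [0.1, 0.9, -1.4]
finger_gap: 0.0432
grip_force: 30.9
```

```bash
python3 -c "
from h import *
go(.5,-.348,.0213,-3.6)"
```

```text
at [ 0.5004 -0.3462  0.1031] yaw -3.5 -> shift [-1.8 -0.2 81.8] az 0.01 t 49.1 gap 0.0432 j6 0.89
```

Call:
move_arm(
  targets=[
    [[0, 0, 40], [0, 0, 0], 1],
    [[0, 0, 68], [0, 0, 0], 1],
    [[0, 0, 79], [0, 0, 0], 1],
    [[0, 0, 82], [0, 0, 0], 1],
    [[0, 0, 82], [0, 0, 0], 1],
  ],
)

```text
clock: 49.72
tcp_pos: [0.501, -0.347, 0.0223]
orientation: [0.0, 0.728, 0.685, 0.0]
wrist_force: [-1.0, 0.9, -0.7]
finger_gap: 0.0432
grip_force: 31.1
```

Call:
move_arm(
  targets=[
    [[0, 0, 0], [0, 0, 0], -1],
    [[0, 0, 0], [0, 0, 0], -1],
    [[0, 0, 0], [0, 0, 0], -1],
    [[0, 0, -40], [0, 0, 0], -1],
    [[0, 0, -90], [0, 0, 0], -1],
  ],
)

```text
clock: 50.35
tcp_pos: [0.4993, -0.3472, 0.1108]
orientation: [-0.002, 0.729, 0.685, -0.0]
wrist_force: [-0.0, -0.3, -0.2]
finger_gap: 0.0853
grip_force: 0.0
```

```bash
python3 -c "
from h import *
for n in('top','scene'):print(net(env.read_camera(n)))
go(.572,.125,.11,-3.6)"
```

```text
[([0.438, 0.188, 0.0], 0.77), ([0.33, 0.274, -0.003], 0.71), ([0.569, 0.124, 0.012], 0.67), ([0.501, -0.351, 0.002], 0.63)]
[([0.327, 0.279, 0.0], 0.87), ([0.501, -0.345, 0.002], 0.61), ([0.502, -0.409, 0.005], 0.59), ([0.574, 0.127, 0.009], 0.57), ([0.44, 0.19, -0.002], 0.55)]
at [ 0.501  -0.3487  0.1126] yaw -3.6 -> shift [477.2  41.2   2.6] az 0.0 t 50.55 gap 0.0857 j6 0.89
```

Call:
move_arm(
  targets=[
    [[58, 5, 0], [0, 0, 0], -1],
    [[118, 10, 0], [0, 0, 0], -1],
    [[178, 15, 0], [0, 0, 0], -1],
    [[238, 20, 0], [0, 0, 0], -1],
    [[298, 25, 0], [0, 0, 0], -1],
  ],
)

```text
clock: 51.18
tcp_pos: [0.5428, -0.05, 0.1096]
orientation: [-0.001, 0.729, 0.684, -0.001]
wrist_force: [1.4, -0.3, -0.6]
finger_gap: 0.0858
grip_force: 0.0
```

Call:
move_arm(
  targets=[
    [[60, 5, 0], [0, 0, 0], -1],
    [[120, 10, 0], [0, 0, 0], -1],
    [[170, 15, 0], [0, 0, 0], -1],
    [[178, 16, 0], [0, 0, 0], -1],
    [[178, 16, 0], [0, 0, 0], -1],
  ],
)

```text
clock: 51.8
tcp_pos: [0.5699, 0.1248, 0.1099]
orientation: [-0.001, 0.728, 0.685, -0.001]
wrist_force: [-1.1, -1.1, -0.1]
finger_gap: 0.0855
grip_force: 0.0
```

```bash
python3 -c "
from h import *
for n in('top','scene'):print(net(env.read_camera(n)))
go(.572,.125,.028,-3.6)"
```

```text
[([0.5, -0.35, 0.004], 0.58), ([0.568, 0.127, 0.01], 0.55), ([0.501, -0.405, 0.002], 0.54), ([0.572, 0.038, 0.009], 0.53)]
[([0.439, 0.188, -0.002], 0.96), ([0.503, -0.409, 0.004], 0.86), ([0.573, 0.125, 0.01], 0.84), ([0.329, 0.276, -0.0], 0.82)]
at [0.5706 0.1231 0.1109] yaw -3.7 -> shift [ 2.   1.2 82.9] az -0.01 t 52.0 gap 0.0854 j6 1.71
```

Call:
move_arm(
  targets=[
    [[1, 1, 40], [0, 0, 0], -1],
    [[1, 1, 70], [0, 0, 0], -1],
    [[1, 1, 82], [0, 0, 0], -1],
    [[1, 1, 82], [0, 0, 0], 1],
    [[1, 1, 82], [0, 0, 0], 1],
  ],
)

```text
clock: 52.62
tcp_pos: [0.5731, 0.1253, 0.0306]
orientation: [0.001, 0.729, 0.684, 0.001]
wrist_force: [-0.4, 0.5, 0.7]
finger_gap: 0.0517
grip_force: 0.0
```

Call:
move_arm(
  targets=[
    [[0, 0, 0], [0, 0, 0], 1],
    [[0, 0, 0], [0, 0, 0], 1],
    [[0, 0, 0], [0, 0, 0], 1],
    [[0, 0, -40], [0, 0, 0], 1],
    [[0, 0, -75], [0, 0, 0], 1],
  ],
)

```text
clock: 53.25
tcp_pos: [0.5718, 0.1257, 0.1053]
orientation: [-0.0, 0.729, 0.685, -0.0]
wrist_force: [0.7, 0.4, -0.2]
finger_gap: 0.0433
grip_force: 30.8
```

```bash
python3 -c "
from h import *
go(.5,-.287,.1,-3.6)"
```

```text
at [0.5718 0.1257 0.1053] yaw -3.6 -> shift [-416.3  -45.9    5.3] az 0.0 t 53.25 gap 0.0433 j6 1.71
```

Call:
move_arm(
  targets=[
    [[-55, -6, 0], [0, 0, 0], 1],
    [[-115, -12, 0], [0, 0, 0], 1],
    [[-175, -18, 0], [0, 0, 0], 1],
    [[-235, -24, 0], [0, 0, 0], 1],
    [[-295, -31, 0], [0, 0, 0], 1],
  ],
)

```text
clock: 53.88
tcp_pos: [0.5223, -0.1687, 0.1047]
orientation: [0.0, 0.729, 0.685, 0.0]
wrist_force: [0.8, 0.3, -0.4]
finger_gap: 0.0429
grip_force: 30.9
```

Call:
move_arm(
  targets=[
    [[-55, -6, 0], [0, 0, 0], 1],
    [[-105, -12, 0], [0, 0, 0], 1],
    [[-121, -14, 0], [0, 0, 0], 1],
    [[-121, -14, 0], [0, 0, 0], 1],
    [[-121, -14, 0], [0, 0, 0], 1],
  ],
)

```text
clock: 54.5
tcp_pos: [0.5011, -0.2853, 0.1041]
orientation: [-0.001, 0.728, 0.685, 0.0]
wrist_force: [-0.6, -0.5, -0.7]
finger_gap: 0.0431
grip_force: 30.9
```

```bash
python3 -c "
from h import *
go(.5,-.287,.0225,-3.6)"
```

```text
at [ 0.5011 -0.2853  0.1041] yaw -3.5 -> shift [-1.8 -1.  81.6] az 0.01 t 54.5 gap 0.0431 j6 0.97
```

Call:
move_arm(
  targets=[
    [[-1, -1, 40], [0, 0, 0], 1],
    [[-1, -1, 68], [0, 0, 0], 1],
    [[-1, -1, 79], [0, 0, 0], 1],
    [[-1, -1, 82], [0, 0, 0], 1],
    [[-1, -1, 82], [0, 0, 0], 1],
  ],
)

```text
clock: 55.12
tcp_pos: [0.5007, -0.2868, 0.0233]
orientation: [0.0, 0.728, 0.685, 0.0]
wrist_force: [0.7, -0.3, -0.4]
finger_gap: 0.0431
grip_force: 31.0
```

Call:
move_arm(
  targets=[
    [[0, 0, 0], [0, 0, 0], -1],
    [[0, 0, 0], [0, 0, 0], -1],
    [[0, 0, 0], [0, 0, 0], -1],
    [[0, 0, -40], [0, 0, 0], -1],
    [[0, 0, -90], [0, 0, 0], -1],
  ],
)

```text
clock: 55.75
tcp_pos: [0.499, -0.2871, 0.1119]
orientation: [-0.002, 0.729, 0.685, -0.0]
wrist_force: [1.7, -0.4, -0.7]
finger_gap: 0.0853
grip_force: 0.0
```

Call:
move_arm(
  targets=[
    [[30, -10, -50], [0, 0, 0], -1],
    [[60, -30, -100], [0, 0, 0], -1],
    [[100, -60, -130], [0, 0, 0], -1],
    [[140, -80, -130], [0, 0, 0], -1],
    [[140, -80, -130], [0, 0, 0], -1],
  ],
)

```text
clock: 56.38
tcp_pos: [0.4278, -0.141, 0.2432]
orientation: [0.0, 0.728, 0.686, 0.0]
wrist_force: [0.3, -0.3, -0.3]
finger_gap: 0.0855
grip_force: 0.0
```

```bash
python3 -c "
from h import *
for n in('top','scene'):
  p=env.read_camera(n);print(net(p),net(p,'tray_in'),net(p,'grip'),net(p,'jog_knob'))
cv2.imwrite('pics/s7.png',p['pixels'][...,::-1])
print(tool()[2]['clock'])"
```

```text
[([0.436, 0.189, 0.004], 0.81), ([0.33, 0.278, -0.003], 0.67), ([0.505, -0.405, 0.002], 0.64), ([0.504, -0.35, 0.007], 0.6)] [([0.503, -0.349, 0.002], 0.79)] [([0.437, 0.046, 0.056], 0.93)] [([0.715, 0.066, 0.235], 0.44), ([0.569, 0.035, 0.01], 0.36)]
[([0.502, -0.41, 0.004], 0.82), ([0.502, -0.348, 0.005], 0.72), ([0.327, 0.28, -0.002], 0.7), ([0.443, 0.188, -0.002], 0.6), ([0.502, -0.287, -0.002], 0.53)] [([0.502, -0.353, 0.003], 0.86)] [([0.438, 0.048, 0.051], 0.65)] [([0.714, 0.07, 0.234], 0.54)]
56.875
```

View pics/s7.png

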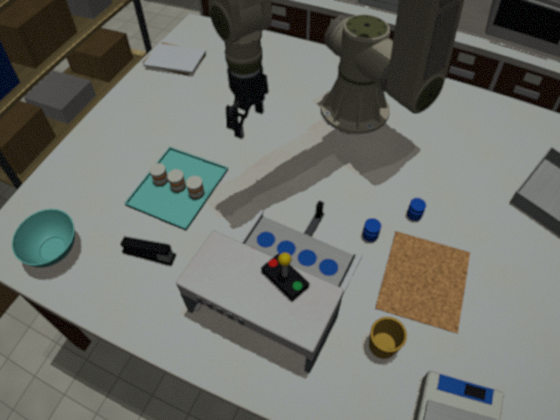

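All three jars stand upright in the tray ((159,173), (177,180), (195,187)). The shuttle is out, the lever is centred, and the stapler and mortar are where they were.

```bash
python3 -c "
from workcell import env
print(env.hand_in())"
```

```text
the job is handed in; nothing more can be done
None
```

I handed the job in at about 57 s: two green-side pulses were given with all three jars under the head, the shuttle is pulled out again, and the jars stand upright in the turquoise tray; the hand-in call returned no verdict.

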